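# Put the spice tubes away in the roll-top bin

### The job

Put the spice tubes away: roll the bin's cover fully open, slide every steel tube on the counter upright and fully home into a well that fits it closely (slim tubes in the narrow wells, stout tubes in the wide ones, any order), then roll the cover completely shut. Do not knock over the teacup.

Things in the scene. Friction and masses are not known exactly. Their poses are not given: they have to be found in the camera images.
- slim_a_mid (a point): centre (half-way up, on the axis) of a slim plain steel spice tube: an upright closed cylinder 36 mm in diameter and 80 mm tall with a flat top and a 3 mm chamfer round its foot, about 200 g, nearly all in its solid foot, so that it stands firm; z is its long axis, up when it stands. It may be absent (None).
- slim_b_mid (a point): centre (half-way up, on the axis) of a slim plain steel spice tube: an upright closed cylinder 36 mm in diameter and 80 mm tall with a flat top and a 3 mm chamfer round its foot, about 200 g, nearly all in its solid foot, so that it stands firm; z is its long axis, up when it stands. It may be absent (None).
- stout_a_mid (a point): centre (half-way up, on the axis) of a stout plain steel spice tube: an upright closed cylinder 46 mm in diameter and 80 mm tall with a flat top and a 3 mm chamfer round its foot, about 300 g, nearly all in its solid foot, so that it stands firm; z is its long axis, up when it stands. It may be absent (None).
- stout_b_mid (a point): centre (half-way up, on the axis) of a stout plain steel spice tube: an upright closed cylinder 46 mm in diameter and 80 mm tall with a flat top and a 3 mm chamfer round its foot, about 300 g, nearly all in its solid foot, so that it stands firm; z is its long axis, up when it stands. It may be absent (None).
- well0 (a point): centre of the mouth (top face of the pale wood block) of well 0, a round vertical hole 39 mm in diameter and 40 mm deep with a flat floor, for a slim tube; at x -85 mm, y -99 mm, z +13 mm from bin_axis in the bin's axes. A tube fully home has its centre level with this mouth and stands 40 mm out of the block.
- well1 (a point): centre of the mouth (top face of the pale wood block) of well 1, a round vertical hole 49 mm in diameter and 40 mm deep with a flat floor, for a stout tube; at x -85 mm, y -33 mm, z +13 mm from bin_axis in the bin's axes. A tube fully home has its centre level with this mouth and stands 40 mm out of the block.
- well2 (a point): centre of the mouth (top face of the pale wood block) of well 2, a round vertical hole 39 mm in diameter and 40 mm deep with a flat floor, for a slim tube; at x -85 mm, y 33 mm, z +13 mm from bin_axis in the bin's axes. A tube fully home has its centre level with this mouth and stands 40 mm out of the block.
- well3 (a point): centre of the mouth (top face of the pale wood block) of well 3, a round vertical hole 49 mm in diameter and 40 mm deep with a flat floor, for a stout tube; at x -85 mm, y 99 mm, z +13 mm from bin_axis in the bin's axes. A tube fully home has its centre level with this mouth and stands 40 mm out of the block.
- cover (a joint): roll-top cover of the bin, a rigid curved shell of slats turning about the level axis through bin_axis (along the bin's y): 0 rad = closed (down at the front), grows as it rolls up and back, 1.55 rad = fully open. Friction holds it wherever it is left; moving it takes about 2 to 6 N at the knob. Outer radius 161 mm; closed it spans 2 to 105 degrees up from the front.
- knob (a point): grip point of the round steel knob (24 mm in diameter, head 12 mm long) that stands straight out of the cover, mid-width, near its front edge: 190 mm from bin_axis, at 12 degrees + the cover's joint value above the bin's forward (-x) direction, in the bin's middle plane, 29 mm out from the slats; the head's end is 6 mm farther out. Its axes turn with the cover.
- bin_axis (a point): middle of the cover's axis, 50 mm above the counter, at the middle of the bin. Axes: x to the bin's back, y to its left end, z up; the bin's front faces -x, more or less towards the robot. With the cover fully open, all in front of this axis is clear from above.
- bin: the fixed roll-top bin, half-round seen from the side; origin on the counter 50 mm under bin_axis, same axes. 330 mm deep, 324 mm wide; end cheeks to y +-162 mm, of radius 165 mm about the axis (top 215 mm above the counter); front sill 48 mm high at x -160 mm; fixed back shell. Inside, a wood block 76 mm in x, 280 mm in y, top 63 mm above the counter, holds four wells in a row.
- teacup_mid (a point): centre (half-way up) of a white ceramic teacup, 76 mm across the rim, 60 mm tall, standing among the tubes; to be left standing.

How it is judged:
By the outcome, as a careful person would: the job done as asked, in the order asked, and still so for the second after the job is handed in, with the robot touching nothing.
Of slim_a, slim_b, stout_a, stout_b only 3 to 4 are there at a start; the rules pass over those that are not, and their reading is None.
At some moment in a run one of slim_a, slim_b, stout_a, stout_b may be knocked a few centimetres aside while the robot is not near it.
It also fails if it takes over 200 s, if anything falls off the work surface, if the arm or the gripper's body presses on something with over 40 N, if the wrist force passes 120 N, or if a joint passes its speed limit or range.

### The arm

A 6-joint arm with a two-finger parallel gripper is mounted at the origin on the work surface. World frame = base frame: x ahead of the robot, y to its left, z up, the work surface at z = 0. Lengths are in m, angles in rad, forces in N, time in s.
With the tool pointing down it reaches from about 0.25 to 0.725 m from the base axis. Payload 4 kg.
Tool frame: the origin (TCP) lies midway between the tips of the shut fingers; the grasp point (between the pads) lies 19 mm behind it (bot.grasp_offset is the distance from the TCP to the grasp point, in m); z points along the fingers, y is the direction in which the jaws open and shut (so a half turn about z gives the same grasp; the last joint's range is limited). The gripper opens to 85 mm and grips with 20 to 120 N. Pads are 22 mm wide; open, the fingers measure 114 mm over their backs; the gripper's body (76 mm by 85 mm) begins 54 mm behind the grasp point. The pads swing forward as they close: fully open they stand 13 mm farther back than shut.
Start: joints at [-1.117, 0.241, 0.005, 1.335, 0, 1.571], TCP at [0.219, -0.449, 0.231] pointing down, gripper open.
Joint ranges: [-2.72, 2.72], [-1.05, 1.87], [-1.09, 1.28], [-1.99, 2.15], [-1.42, 1.44], [-3.14, 3.14]. Speed limits (rad/s): [2.79, 2.79, 3.14, 3.14, 3.14, 3.14].

### API

Orientations are given as a unit quaternion [x, y, z, w].
In Python, from workcell import sensors, optics, bot gives the robot as it stands.
- The arm moves only by the tool apply_moves, never from a script. Its argument "plan" is one flat list of numbers, 6 for each row, row after row: the shift along the tool's x, y, z in m, then the turn, a rotation vector about the tool's x, y, z in rad. In form: [tx, ty, tz, ax, ay, az, tx, ty, tz, ax, ay, az, ...]. A call has 1 to 12 rows; each row is the pose to reach, as a shift and turn from the pose commanded when the call began, along the tool's axes at that moment; what a row does not reach only later rows make up. A row lasts 1/12 s, in which the tool goes at most 41.7 mm and 7.16 degrees, less where a joint would pass 70% of its speed; a pose out of reach is approached as far as the arm can. A call with a gripper value outside its range is refused whole. "grip" is the finger opening in m, from 0 to 0.0854, set as the call begins (left out, the last holds). The fingers move at their own pace and stop on an object; the grip force is fixed at half the most. Time passes only in rows, so rows that repeat a pose let the fingers close. It gives the time, the measured TCP pose, the force and the opening at its end, in the units of the state.
- sensors.get_obs(): the state, without advancing time (a new reading comes with each control period).
- optics.camera(name): name is "scene" or "top" or "wrist"; returns a dict with "pixels" (420x560x3 uint8, red, green, blue), "fx", "fy", "cx", "cy" (pixels), "pose" (4x4, takes a point from camera to world coordinates); the wrist camera has in their place "tool_from_camera" (4x4, takes a point from camera to tool coordinates, whose origin is the TCP and whose axes are the flange's). Camera axes: x right, y up, looking along -z (the intrinsics and any distortion apply to the point x, -y, -z); pixel columns grow to the right and rows downward; lengths in m; the calibration is good to about 2 mm. The wrist camera is an equidistant fisheye: a pixel r from the principal point sees the ray r / f radians off the axis. A picture is of the moment at which its call begins: read the wrist's pose just before it. There is no depth.
- bot.job_done(): hands the job in, once; it reports no verdict.
The state is a dict: "clock": time; "joint_pos": joint angles; "joint_vel": joint speeds; "tau": joint torques, N m; "eef_pos": TCP position; "tool_rot": TCP orientation; "ft_force": force on the tool from outside, world axes, zero at the start; "ft_torque": the same for the moment, N m; "grip_width": finger opening in m.
Only numpy, scipy, OpenCV 4.12 (cv2) and the standard library are available. Lean on these libraries where they do the work, as an engineer would, in place of code of your own. Each camera call takes 0.05 s, during which the arm holds its last target.

## Working session

There is one attempt and no reset: what is moved stays moved. The work goes in short steps, Python scripts to look and compute and a tool call to move; the robot and the scene stay as the last step left them, time stands still between calls to the robot, and variables do not carry over. Pictures are saved under pics/ and viewed, and the job is handed in when it is done.

Besides the shell and the picture viewer there is one more tool, called after "Call:" by a JSON object that holds its "name" and its "arguments". apply_moves: Moves the arm, as the interface text tells. Its arguments: {"type":"object","properties":{"plan":{"type":"array","items":{"type":"number"}},"grip":{"type":"number"}},"required":["plan"]}

```bash
mkdir -p pics; ls; cat > h.py <<'E'
import numpy as np, cv2
from scipy.spatial.transform import Rotation as R
from workcell import sensors, optics, bot
def snap(name,fn):
    c=optics.camera(name); cv2.imwrite('pics/'+fn,cv2.cvtColor(c['pixels'],cv2.COLOR_RGB2BGR)); return c
def ray(c,u,v):
    d=np.array([(u-c['cx'])/c['fx'],-(v-c['cy'])/c['fy'],-1.]); P=c['pose']; d=P[:3,:3]@d; return P[:3,3],d/np.linalg.norm(d)
def onz(c,u,v,z):
    o,d=ray(c,u,v); return o+d*(z-o[2])/d[2]
def proj(c,p):
    P=c['pose']; q=P[:3,:3].T@(np.array(p)-P[:3,3]); return c['cx']+c['fx']*q[0]/-q[2], c['cy']-c['fy']*q[1]/-q[2]
E
python3 - <<'E'
from h import *
for n in('scene','top','wrist'):
    c=snap(n,n+'0.png'); print(n,{k:(v if np.ndim(v)==0 else np.round(v,4).tolist()) for k,v in c.items() if k!='pixels'})
print(sensors.get_obs())
E
```

```text
pics
scene {'fx': 452.92624191305947, 'fy': 452.92624191305947, 'cx': 280.4602205892162, 'cy': 206.92143004265762, 'pose': [[0.9985, 0.0538, -0.0133, 0.521], [-0.0552, 0.9438, -0.326, -0.3671], [-0.005, 0.3262, 0.9453, 1.0098], [0.0, 0.0, 0.0, 1.0]]}
top {'fx': 491.43672276410706, 'fy': 491.43672276410706, 'cx': 284.5748145390532, 'cy': 211.2140388878323, 'pose': [[0.0093, 0.9967, -0.0807, 0.4131], [-0.9999, 0.0085, -0.0112, -0.0711], [-0.0105, 0.0808, 0.9967, 1.4801], [0.0, 0.0, 0.0, 1.0]]}
wrist {'fx': 325.19226210127806, 'fy': 325.19226210127806, 'cx': 277.0790923835346, 'cy': 210.88722509589525, 'tool_from_camera': [[0.0, 0.953, 0.303, 0.078], [1.0, -0.0008, 0.0025, 0.0003], [0.0026, 0.303, -0.953, -0.1413], [0.0, 0.0, 0.0, 1.0]]}
{'clock': 0.15, 'joint_pos': array([-1.11700832e+00,  2.41270904e-01,  4.05620857e-03,  1.33519843e+00,
       -4.18140928e-06,  1.57077953e+00]), 'joint_vel': array([-0.00099344, -0.00151725,  0.00312632,  0.00029706, -0.00230604,
       -0.00024136]), 'tau': array([-4.83503720e-05, -3.72635365e+01,  2.52638787e+01,  1.23764362e-02,
       -1.55643801e-05, -2.12707249e-06]), 'eef_pos': array([ 0.21898039, -0.4489765 ,  0.23061058]), 'tool_rot': array([ 9.74367586e-01,  2.24960337e-01, -1.83881645e-04, -7.87210743e-04]), 'ft_force': array([-0.16613395,  0.26381189,  0.41962871]), 'ft_torque': array([-0.01100029,  0.00268899, -0.00217544]), 'grip_width': 0.08507945198886077}
```

View pics/scene0.png

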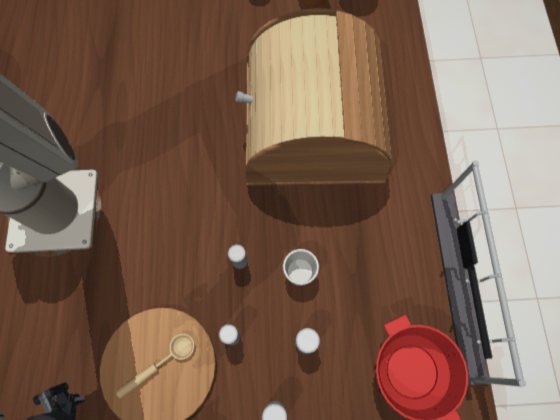

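View pics/top0.png

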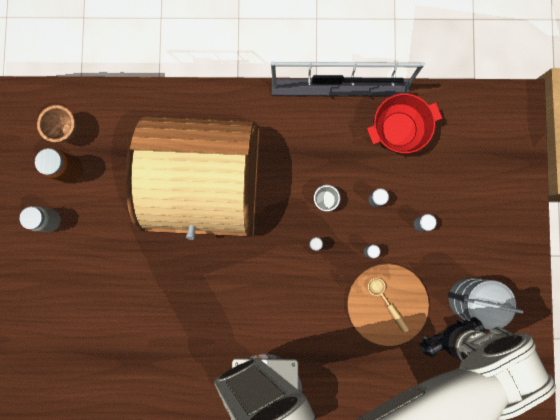

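View pics/wrist0.png

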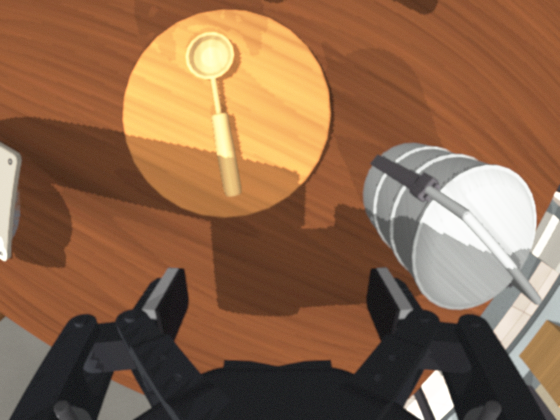

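```bash
python3 - <<'E'
from h import *
c=snap('top','top1.png'); s=snap('scene','scene1.png')
a=cv2.resize(cv2.cvtColor(c['pixels'],cv2.COLOR_RGB2BGR)[160:290,290:450],None,fx=5,fy=4.6)[:600]
cv2.imwrite('pics/t1c.png',cv2.resize(cv2.cvtColor(c['pixels'],cv2.COLOR_RGB2BGR)[170:270,300:450],None,fx=5,fy=5,interpolation=cv2.INTER_CUBIC))
cv2.imwrite('pics/t1b.png',cv2.resize(cv2.cvtColor(c['pixels'],cv2.COLOR_RGB2BGR)[105:250,115:275],None,fx=4,fy=4,interpolation=cv2.INTER_CUBIC))
cv2.imwrite('pics/s1c.png',cv2.resize(cv2.cvtColor(s['pixels'],cv2.COLOR_RGB2BGR)[230:420,210:350],None,fx=3,fy=3,interpolation=cv2.INTER_CUBIC))
cv2.imwrite('pics/s1b.png',cv2.resize(cv2.cvtColor(s['pixels'],cv2.COLOR_RGB2BGR)[0:200,220:410],None,fx=3,fy=3,interpolation=cv2.INTER_CUBIC))
for n,k in(('top',c),('scene',s)):
    img=k['pixels']; hsv=cv2.cvtColor(img,cv2.COLOR_RGB2HSV)
    m=((hsv[...,1]<60)&(hsv[...,2]>150)).astype(np.uint8)
    N,L,S,C=cv2.connectedComponentsWithStats(m)
    for i in range(1,N):
        if 20<S[i,4]<1500: print(n,S[i],C[i].round(1),onz(k,*C[i],.08).round(4))
E
```

```text
top [ 35 149  25  26 517] [ 47.1 161.2] [0.6661 0.6341 0.08  ]
top [314 185  26  26 432] [326.6 198.5] [ 0.5639 -0.1752  0.08  ]
top [372 189  17  16 205] [380.  196.4] [ 0.5713 -0.3278  0.08  ]
top [ 19 207  23  22 386] [ 30.1 217.6] [0.502  0.6752 0.08  ]
top [420 214  16  17 207] [427.6 222.1] [ 0.4989 -0.4626  0.08  ]
top [187 225   6  12  53] [189.8 230.8] [0.468  0.2147 0.08  ]
top [310 238  12  12 119] [315.6 243.5] [ 0.4351 -0.1445  0.08  ]
top [367 245  13  13 129] [373.2 251.1] [ 0.4152 -0.3077  0.08  ]
top [469 281  45  23 690] [491.2 292.2] [ 0.3032 -0.6379  0.08  ]
top [468 301  32   8 156] [480.3 304.8] [ 0.2679 -0.6065  0.08  ]
top [457 333  10  15  27] [460.4 339.9] [ 0.1707 -0.5491  0.08  ]
top [470 333  11   5  25] [475.4 335.3] [ 0.1836 -0.5911  0.08  ]
top [494 343  29  13  53] [507.6 350.9] [ 0.142  -0.6792  0.08  ]
top [232 359  16   9  74] [237.7 361.6] [0.1041 0.0716 0.08  ]
top [262 360  35  28 466] [284.4 369.6] [ 0.0838 -0.0589  0.08  ]
top [222 398  13  22  40] [228.3 410.4] [-0.0284  0.0953  0.08  ]
top [282 408  24  12 157] [295.7 415.3] [-0.0394 -0.0914  0.08  ]
scene [238  92  15   9  65] [245.1  95.8] [0.4659 0.237  0.08  ]
scene [228 245  17  16 219] [236.2 252.7] [ 0.4357 -0.1426  0.08  ]
scene [283 249  36  36 612] [301.  269.2] [ 0.5692 -0.1852  0.08  ]
scene [219 325  18  19 265] [227.8 333.7] [ 0.4153 -0.3058  0.08  ]
scene [296 328  23  25 441] [307.3 340.1] [ 0.5715 -0.3268  0.08  ]
scene [262 404  25  16 315] [274.1 412.7] [ 0.4996 -0.4538  0.08  ]
```

```bash
echo
```

```text
(no output)
```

View pics/t1c.png

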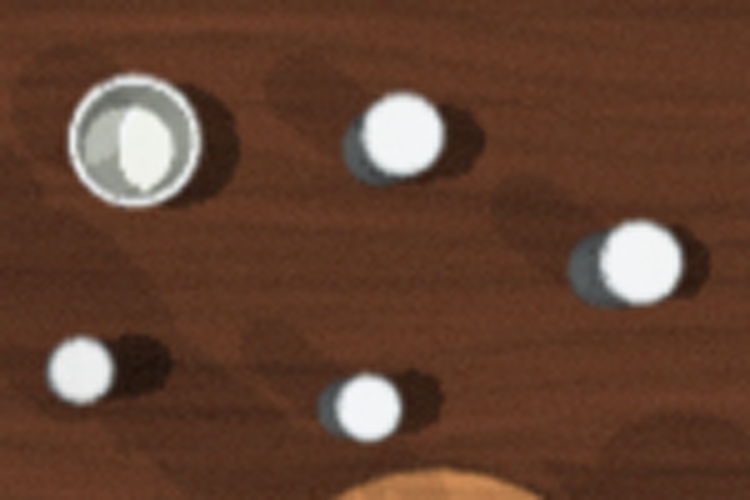

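View pics/t1b.png

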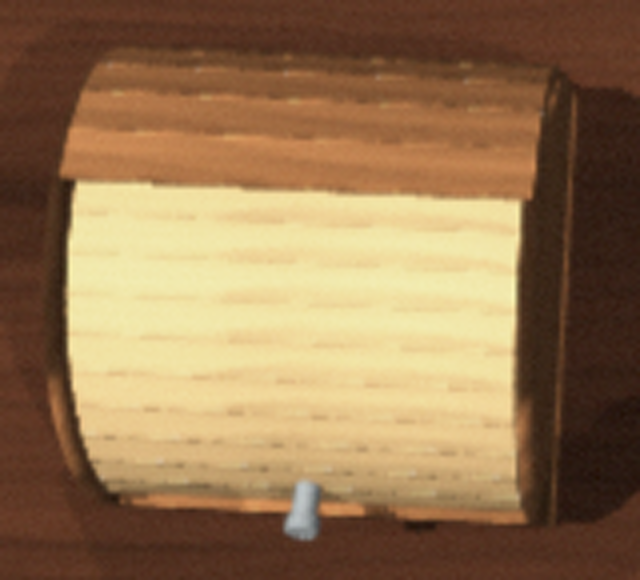

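View pics/s1c.png

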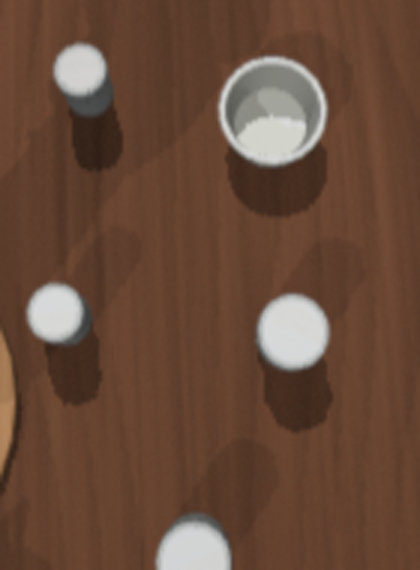

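View pics/s1b.png

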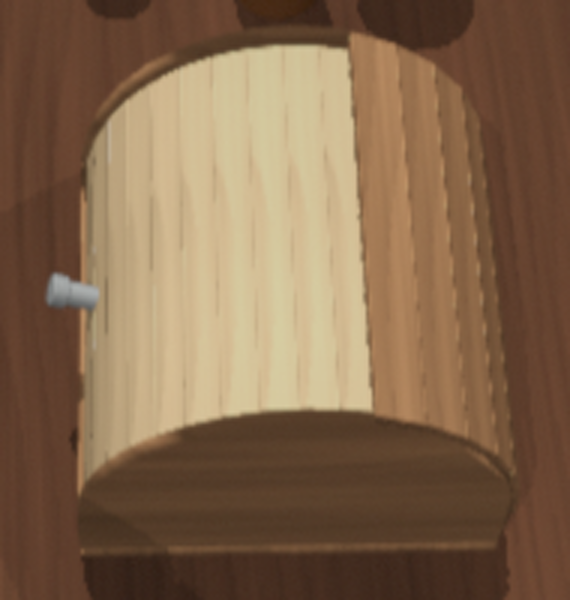

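```bash
python3 - <<'E'
from h import *
c=optics.camera('top'); s=optics.camera('scene')
def tri(a,b):
    o1,d1=ray(c,*a);o2,d2=ray(s,*b)
    A=np.array([d1,-d2]).T; t=np.linalg.lstsq(A,o2-o1,rcond=None)[0]
    p,q=o1+t[0]*d1,o2+t[1]*d2; return ((p+q)/2).round(4),np.linalg.norm(p-q).round(4)
print('knob head',tri((190.3,236),(239.5,97)))
print('knob base',tri((191.5,229),(251.5,98.3)))
L=onz(c,133.75,150,.207);Rr=onz(c,245.5,154.5,.207); print('seam top',L,Rr,np.degrees(np.arctan2(*(L-Rr)[:2])))
L=onz(s,337,12,.207);Rr=onz(s,344,138,.207); print('seam sc',L,Rr,np.degrees(np.arctan2(*(L-Rr)[:2])))
# scene bottom right edge on counter: crop (83,551)->(490,545)
a=onz(s,220+83/3,552/3,0);b=onz(s,220+490/3,547/3,0);print('right cheek base',a,b,np.degrees(np.arctan2(*(b-a)[1::-1])))
# top: right-most base line crop (551,523)->(574,85)
a=onz(c,115+550/4,105+523/4,0.0);b=onz(c,115+576/4,105+90/4,0.0);print('right cheek base top',a,b,np.degrees(np.arctan2(*(b-a)[1::-1])))
a=onz(c,115+115/4,105+497/4,0.048);b=onz(c,115+525/4,105+518/4,0.048);print('front sill top',a,b,np.degrees(np.arctan2(*(a-b)[:2])))
E
```

```text
knob head (array([0.4539, 0.2041, 0.126 ]), np.float64(0.004))
knob base (array([0.477 , 0.2035, 0.1179]), np.float64(0.011))
seam top [0.67459037 0.34206731 0.207     ] [0.66472222 0.04722976 0.207     ] 1.9169622666449215
seam sc [0.6816365  0.35567359 0.207     ] [0.66576556 0.04651694 0.207     ] 2.938769489879032
right cheek base [0.45986852 0.04373592 0.        ] [0.78528736 0.02938913 0.        ] -2.5243721783568396
right cheek base top [0.45798173 0.04146452 0.        ] [0.7897583 0.0263676 0.       ] -2.605348768131472
front sill top [0.47264983 0.35629855 0.048     ] [0.46000326 0.05609871 0.048     ] 2.4122820062504116
```

```bash
cat >> h.py <<'E'
BY=np.radians(-2.5); C0=np.array([0.630,0.197])
XB=np.array([np.cos(BY),np.sin(BY),0]); YB=np.array([-np.sin(BY),np.cos(BY),0]); ZB=np.array([0,0,1.])
def binp(x,y,z): return np.r_[C0,0.05]+x*XB+y*YB+z*ZB
def rot(tilt,yaw=0.):
    t=np.radians(tilt); z=np.sin(t)*XB-np.cos(t)*ZB; x=np.cross(YB,z)
    M=np.array([x,YB,z]).T
    return R.from_euler('z',yaw,degrees=True)*R.from_matrix(M)
def rel(pos,rt,p0=None,r0=None):
    o=sensors.get_obs()
    p0=o['eef_pos'] if p0 is None else p0; r0=R.from_quat(o['tool_rot']) if r0 is None else r0
    return np.r_[r0.inv().apply(np.array(pos)-p0),(r0.inv()*rt).as_rotvec()].round(4).tolist()
def st():
    o=sensors.get_obs(); print('t',o['clock'],'p',o['eef_pos'].round(4),'z',R.from_quat(o['tool_rot']).as_matrix()[:,2].round(3),'F',o['ft_force'].round(1),'g',round(o['grip_width'],4),'j',o['joint_pos'].round(2))
def wproj(c,p,o):
    """world point -> wrist pixel"""
    T=np.eye(4);T[:3,:3]=R.from_quat(o['tool_rot']).as_matrix();T[:3,3]=o['eef_pos']
    q=np.linalg.inv(T@c['tool_from_camera'])@np.r_[p,1]; v=np.array([q[0],-q[1],-q[2]])
    th=np.arctan2(np.hypot(v[0],v[1]),v[2]);ph=np.arctan2(v[1],v[0]); return c['cx']+c['fx']*th*np.cos(ph),c['cy']+c['fy']*th*np.sin(ph)
def wray(c,u,v,o):
    T=np.eye(4);T[:3,:3]=R.from_quat(o['tool_rot']).as_matrix();T[:3,3]=o['eef_pos']; T=T@c['tool_from_camera']
    a=(u-c['cx'])/c['fx'];b=(v-c['cy'])/c['fy'];th=np.hypot(a,b); s=np.sinc(th/np.pi)
    d=T[:3,:3]@np.array([a*s,-b*s,-np.cos(th)]); return T[:3,3],d
def wonz(c,u,v,o,z):
    p,d=wray(c,u,v,o); return p+d*(z-p[2])/d[2]
E
python3 - <<'E'
from h import *
st()
print(rel([.30,-.2,.33],rot(0,-60)))
print(rel([.33,.205,.28],rot(0)))
E
```

```text
t 0.35 p [ 0.2191 -0.4493  0.2311] z [-0.  0. -1.] F [-0.5  0.2  0.2] g 0.0853 j [-1.12  0.24  0.    1.34  0.    1.57]
[0.182, -0.1887, -0.0988, -0.0004, -0.0004, -1.5969]
[0.3865, -0.5395, -0.0486, -0.0002, -0.0006, -2.6441]
```

Call:
{"name": "apply_moves", "arguments": {"plan": [0, 0, -0.04, 0, 0, 0, 0, 0, -0.08, 0, 0, 0, 0.02, -0.02, -0.1, 0, 0, -0.12, 0.05, -0.05, -0.1, 0, 0, -0.24, 0.07, -0.07, -0.1, 0, 0, -0.36, 0.09, -0.09, -0.1, 0, 0, -0.48, 0.11, -0.11, -0.1, 0, 0, -0.6, 0.13, -0.13, -0.1, 0, 0, -0.72, 0.14, -0.14, -0.1, 0, 0, -0.84, 0.15, -0.16, -0.1, 0, 0, -0.96, 0.17, -0.18, -0.1, 0, 0, -1.08, 0.18, -0.2, -0.1, 0, 0, -1.2], "grip": 0}}

```text
clock: 1.35
eef_pos: [0.2939, -0.1894, 0.3313]
tool_rot: [0.675, 0.738, 0.0, 0.0]
ft_force: [-0.3, 0.5, -0.4]
grip_width: -0.0001
```

```bash
python3 - <<'E'
from h import *
st()
print(rel([.33,.205,.28],rot(0)))
E
```

```text
t 1.35 p [ 0.2939 -0.1894  0.3313] z [ 0.001  0.    -1.   ] F [-0.3  0.5 -0.4] g -0.0001 j [-0.57 -0.09 -0.1   1.56  0.    0.91]
[0.3897, 0.071, 0.0514, 0.0008, 0.0005, -1.4381]
```

Call:
{"name": "apply_moves", "arguments": {"plan": [0.03, 0.005, 0, 0, 0, -0.12, 0.06, 0.01, 0.01, 0, 0, -0.24, 0.09, 0.015, 0.01, 0, 0, -0.36, 0.13, 0.02, 0.02, 0, 0, -0.48, 0.16, 0.03, 0.02, 0, 0, -0.6, 0.2, 0.035, 0.03, 0, 0, -0.72, 0.23, 0.04, 0.03, 0, 0, -0.84, 0.26, 0.05, 0.04, 0, 0, -0.96, 0.3, 0.055, 0.04, 0, 0, -1.08, 0.33, 0.06, 0.05, 0, 0, -1.2, 0.36, 0.065, 0.05, 0, 0, -1.32, 0.39, 0.071, 0.05, 0, 0, -1.438]}}

```text
clock: 2.35
eef_pos: [0.331, 0.2054, 0.2809]
tool_rot: [0.021, 1.0, -0.0, -0.0]
ft_force: [0.6, -0.7, -0.1]
grip_width: -0.0002
```

```bash
python3 - <<'E'
from h import *
st(); o=sensors.get_obs()
c=snap('wrist','w2.png')
print(wproj(c,binp(-.1858,0,.0395),o))
for q in(0,.1,.2):
    a=np.radians(12)+q; print(q,wproj(c,binp(-.196*np.cos(a),0,.196*np.sin(a)),o))
print('sill corners',[wproj(c,binp(-.165,y,z),o) for y in(-.162,.162) for z in (-.05,-.002)])
E
```

```text
t 2.35 p [0.331  0.2054 0.2809] z [-0.001 -0.    -1.   ] F [ 0.6 -0.7 -0.1] g -0.0002 j [ 0.56  0.   -0.14  1.43 -0.    0.6 ]
(np.float64(280.4539440853355), np.float64(280.21280662164725))
0 (np.float64(280.49298287859233), np.float64(276.34210844279534))
0.1 (np.float64(280.6597899094217), np.float64(288.4430090842992))
0.2 (np.float64(280.8193333237211), np.float64(302.6045084337885))
sill corners [(np.float64(171.41574173505072), np.float64(260.23687796583584)), (np.float64(161.51743252212492), np.float64(275.46908863624594)), (np.float64(387.2601216838153), np.float64(260.06164783279496)), (np.float64(397.6146016883713), np.float64(275.17546799105696))]
```

View pics/w2.png

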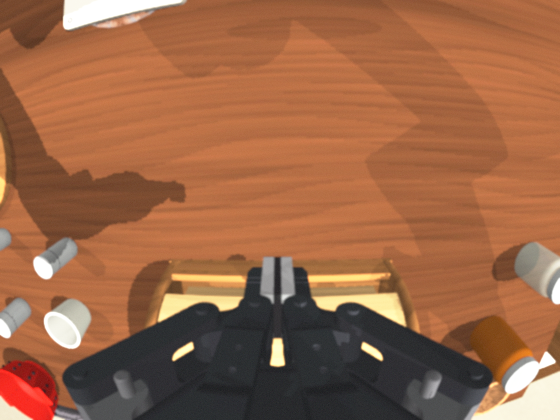

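```bash
python3 - <<'E'
from h import *
o=sensors.get_obs(); c=optics.camera('wrist')
cv2.imwrite('pics/w2c.png',cv2.resize(cv2.cvtColor(c['pixels'],cv2.COLOR_RGB2BGR)[240:340,140:420],None,fx=2.8,fy=4,interpolation=cv2.INTER_CUBIC))
for q in np.arange(0,.35,.05):
    a=np.radians(2)+q; print(q.round(2),[np.round(wproj(c,binp(-.161*np.cos(a),y,.161*np.sin(a)),o),1) for y in(-.14,.14)])
t=optics.camera('top');s=optics.camera('scene')
for q in np.arange(0,.35,.05):
    a=np.radians(12)+q; p=binp(-.196*np.cos(a),0,.196*np.sin(a)); print(q.round(2),np.round(proj(t,p),1),np.round(proj(s,p),1))
E
```

```text
0.0 [array([170.3, 280. ]), array([379.2, 281. ])]
0.05 [array([168.7, 283.3]), array([380.8, 284.3])]
0.1 [array([167. , 286.9]), array([382.4, 287.9])]
0.15 [array([165.4, 290.9]), array([384. , 291.9])]
0.2 [array([163.8, 295.2]), array([385.6, 296.2])]
0.25 [array([162.3, 299.9]), array([387.2, 300.9])]
0.3 [array([160.8, 304.8]), array([388.6, 305.8])]
0.0 [192.1 241.1] [233.4 105.5]
0.05 [191.5 240.3] [234.  103.3]
0.1 [190.9 239.2] [234.8 101. ]
0.15 [190.3 238. ] [235.8  98.8]
0.2 [189.7 236.5] [237.   96.5]
0.25 [189.1 234.9] [238.5  94.3]
0.3 [188.6 233.2] [240.2  92.1]
```

View pics/w2c.png

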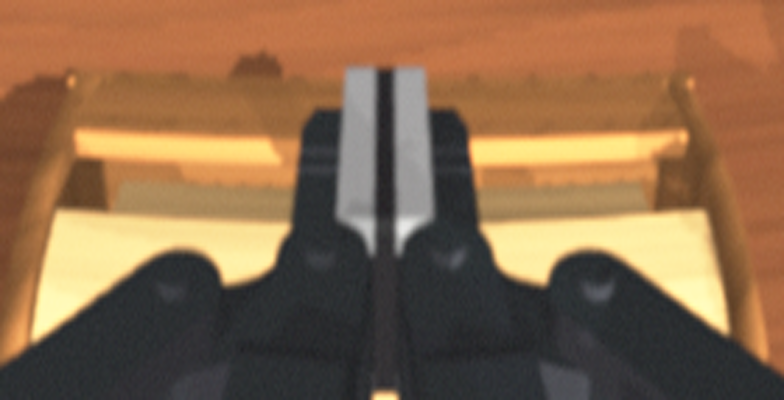

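```bash
cat >> h.py <<'E'
def push(th,t,d=.014,gap=0.,side=1):
    """tcp pos for pushing knob at angle th(deg) with tool tilt t; side=+1 pushes open, -1 pushes closed"""
    a=np.radians(t-(90-th)); h=.012*np.cos(a)+.006*abs(np.sin(a))
    K=binp(-.19*np.cos(np.radians(th)),0,.19*np.sin(np.radians(th)))
    tr=np.radians(t); n=np.cos(tr)*XB+np.sin(tr)*ZB; z=np.sin(tr)*XB-np.cos(tr)*ZB
    return K+d*z-side*(.011+h+gap)*n
E
python3 - <<'E'
from h import *
for d,g in((-.03,.012),(.014,.012),(.014,.002)):
    p=push(22,50,d,g); print(p.round(4),rel(p,rot(50)))
E
```

```text
[0.4078 0.2067 0.1127] [-0.0763, 0.0064, 0.1683, -0.0031, -0.8734, -0.0044]
[0.4414 0.2052 0.0844] [-0.11, 0.0066, 0.1965, -0.0031, -0.8734, -0.0044]
[0.4478 0.205  0.0921] [-0.1164, 0.0066, 0.1889, -0.0031, -0.8734, -0.0044]
```

Call:
{"name": "apply_moves", "arguments": {"plan": [0, 0.001, 0.03, 0, -0.12, 0, -0.01, 0.002, 0.06, 0, -0.24, 0, -0.02, 0.003, 0.09, 0, -0.36, 0, -0.03, 0.004, 0.12, 0, -0.48, 0, -0.05, 0.005, 0.15, 0, -0.6, 0, -0.06, 0.006, 0.16, 0, -0.72, 0, -0.07, 0.006, 0.168, -0.003, -0.84, -0.004, -0.076, 0.006, 0.168, -0.003, -0.873, -0.004, -0.076, 0.006, 0.168, -0.003, -0.873, -0.004]}}

```text
clock: 3.3
eef_pos: [0.4071, 0.2029, 0.1122]
tool_rot: [0.022, 0.906, -0.011, 0.424]
ft_force: [0.5, -0.2, -0.5]
grip_width: -0.0001
```

```bash
python3 - <<'E'
from h import *
st(); o=sensors.get_obs()
c=snap('wrist','w3.png'); s=snap('scene','s3.png')
cv2.imwrite('pics/s3c.png',cv2.resize(cv2.cvtColor(s['pixels'],cv2.COLOR_RGB2BGR)[0:200,120:390],None,fx=2.9,fy=2.9,interpolation=cv2.INTER_CUBIC))
for d,g in((.014,.012),(.014,.002)):
    p=push(22,50,d,g); print(p.round(4),rel(p,rot(50)))
E
```

```text
t 3.3 p [0.4071 0.2029 0.1122] z [ 0.767 -0.038 -0.641] F [ 0.5 -0.2 -0.5] g -0.0001 j [ 0.89  0.06 -1.03 -0.14 -0.67  0.72]
[0.4414 0.2052 0.0844] [-0.0025, 0.004, 0.044, -0.0044, -0.0032, 0.001]
[0.4478 0.205  0.0921] [-0.0125, 0.004, 0.044, -0.0044, -0.0032, 0.001]
```

View pics/w3.png

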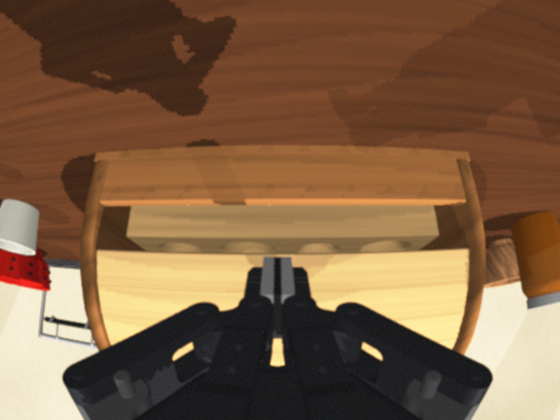

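View pics/s3c.png

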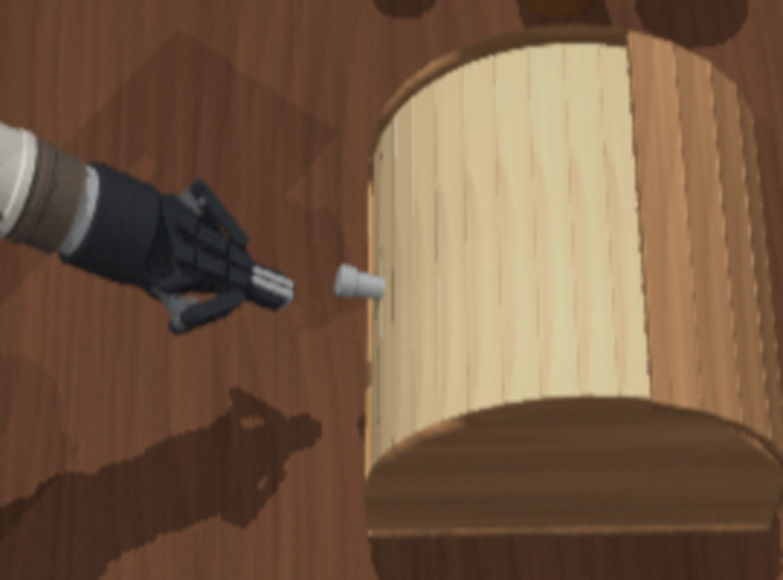

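Call:
{"name": "apply_moves", "arguments": {"plan": [-0.001, 0.002, 0.022, 0, 0, 0, -0.0025, 0.004, 0.044, -0.004, -0.003, 0, -0.008, 0.004, 0.044, -0.004, -0.003, 0, -0.0125, 0.004, 0.044, -0.004, -0.003, 0, -0.0125, 0.004, 0.044, -0.004, -0.003, 0]}}

```text
clock: 3.82
eef_pos: [0.4505, 0.2075, 0.0957]
tool_rot: [0.021, 0.905, -0.007, 0.424]
ft_force: [-0.0, 0.1, -1.5]
grip_width: 0.0002
```

```bash
python3 - <<'E'
from h import *
st()
s=snap('scene','s4.png')
cv2.imwrite('pics/s4c.png',cv2.resize(cv2.cvtColor(s['pixels'],cv2.COLOR_RGB2BGR)[0:200,120:390],None,fx=2.9,fy=2.9,interpolation=cv2.INTER_CUBIC))
for th in (26,30,36,42,48,54):
    t=50*(101-th)/79; p=push(th,t); print(th,p.round(3),rel(p,rot(t)))
E
```

```text
t 3.8167 p [0.4505 0.2075 0.0957] z [ 0.767 -0.031 -0.64 ] F [-0.   0.1 -1.5] g 0.0002 j [ 0.78  0.17 -1.   -0.29 -0.6   0.61]
26 [0.453 0.205 0.106] [-0.0099, -0.0028, -0.0039, 0.0032, 0.0479, -0.0037]
30 [0.458 0.204 0.118] [-0.0224, -0.0028, -0.0077, 0.0033, 0.0921, -0.0036]
36 [0.468 0.204 0.135] [-0.0415, -0.0027, -0.0118, 0.0034, 0.1584, -0.0035]
42 [0.478 0.204 0.152] [-0.0609, -0.0026, -0.0138, 0.0036, 0.2247, -0.0034]
48 [0.491 0.203 0.166] [-0.0804, -0.0025, -0.0137, 0.0037, 0.2909, -0.0033]
54 [0.505 0.202 0.18 ] [-0.0997, -0.0025, -0.0115, 0.0038, 0.3572, -0.0031]
```

View pics/s4c.png

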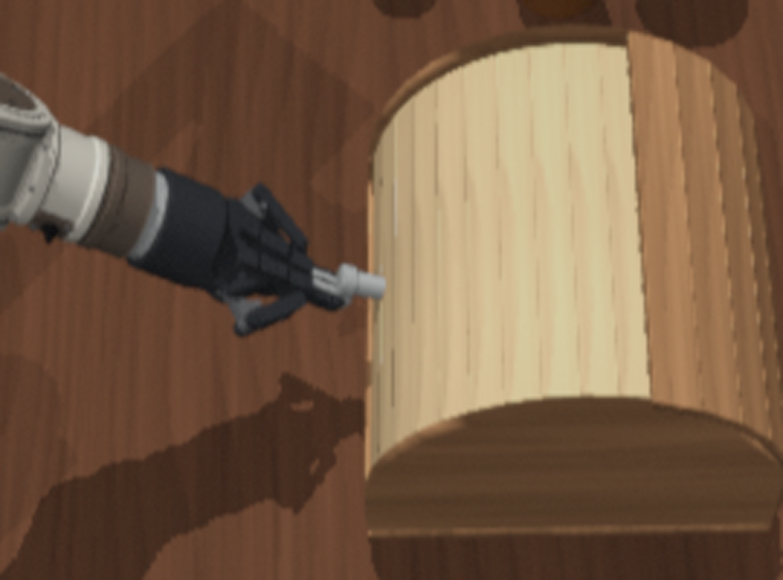

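Fingers are under the knob head. Lift along the arc.

Call:
{"name": "apply_moves", "arguments": {"plan": [-0.005, -0.003, -0.002, 0, 0.024, 0, -0.01, -0.003, -0.004, 0.003, 0.048, -0.004, -0.016, -0.003, -0.006, 0.003, 0.07, -0.004, -0.022, -0.003, -0.008, 0.003, 0.092, -0.004, -0.032, -0.003, -0.01, 0.003, 0.125, -0.004, -0.042, -0.003, -0.012, 0.003, 0.158, -0.004, -0.051, -0.003, -0.013, 0.003, 0.192, -0.004, -0.061, -0.003, -0.014, 0.003, 0.225, -0.004, -0.07, -0.003, -0.014, 0.003, 0.258, -0.004, -0.08, -0.003, -0.014, 0.003, 0.291, -0.004, -0.09, -0.003, -0.013, 0.003, 0.324, -0.004, -0.1, -0.003, -0.0115, 0.003, 0.357, -0.003]}}

```text
clock: 4.87
eef_pos: [0.5029, 0.2024, 0.1803]
tool_rot: [0.02, 0.967, -0.005, 0.255]
ft_force: [-3.3, 1.1, -0.2]
grip_width: -0.0002
```

```bash
python3 - <<'E'
from h import *
st()
s=snap('scene','s5.png')
cv2.imwrite('pics/s5c.png',cv2.resize(cv2.cvtColor(s['pixels'],cv2.COLOR_RGB2BGR)[0:200,120:390],None,fx=2.9,fy=2.9,interpolation=cv2.INTER_CUBIC))
for th in (60,66,72,78,84,90,96,101,103):
    t=50*(101-th)/79; p=push(th,t); print(th,p.round(3),rel(p,rot(t)))
E
```

```text
t 4.8667 p [0.5029 0.2024 0.1803] z [ 0.493 -0.02  -0.87 ] F [-3.3  1.1 -0.2] g -0.0002 j [ 0.53  0.06 -0.49  0.58 -0.27  0.51]
60 [0.52  0.202 0.192] [-0.0156, -0.0008, -0.0004, 0.003, 0.069, -0.0001]
66 [0.537 0.201 0.202] [-0.0349, -0.0008, -0.001, 0.003, 0.1353, -0.0]
72 [0.554 0.2   0.21 ] [-0.0541, -0.0008, 0.0005, 0.003, 0.2016, 0.0]
78 [0.572 0.2   0.216] [-0.0725, -0.0008, 0.0038, 0.003, 0.2679, 0.0001]
84 [0.59  0.199 0.221] [-0.0905, -0.0008, 0.0091, 0.003, 0.3342, 0.0002]
90 [0.608 0.198 0.223] [-0.1077, -0.0009, 0.0162, 0.003, 0.4004, 0.0003]
96 [0.627 0.197 0.224] [-0.1241, -0.0009, 0.0252, 0.003, 0.4667, 0.0004]
101 [0.642 0.196 0.223] [-0.1369, -0.0009, 0.0339, 0.003, 0.5219, 0.0005]
103 [0.648 0.196 0.222] [-0.1418, -0.0009, 0.0377, 0.003, 0.544, 0.0006]
```

View pics/s5c.png

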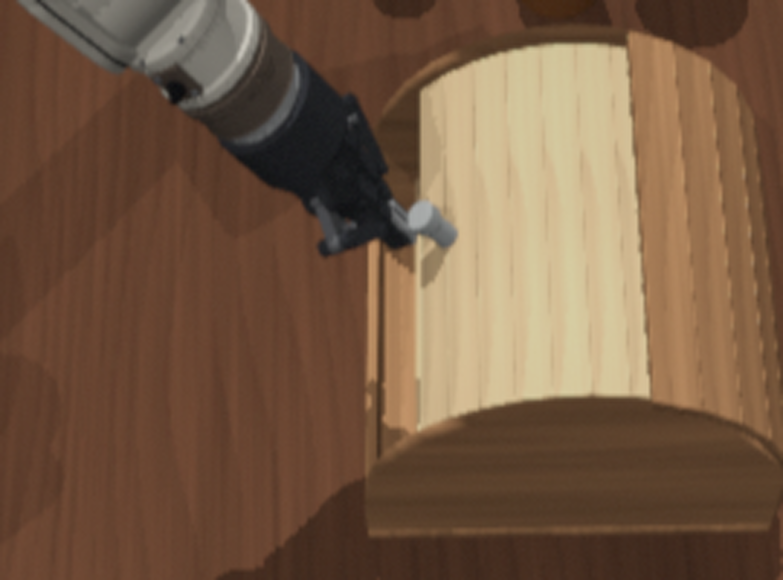

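Call:
{"name": "apply_moves", "arguments": {"plan": [-0.008, -0.001, 0, 0, 0.035, 0, -0.0156, -0.001, 0, 0.003, 0.069, 0, -0.025, -0.001, -0.001, 0.003, 0.102, 0, -0.035, -0.001, -0.001, 0.003, 0.135, 0, -0.0445, -0.001, 0, 0.003, 0.168, 0, -0.054, -0.001, 0.0005, 0.003, 0.2, 0, -0.063, -0.001, 0.002, 0.003, 0.235, 0, -0.0725, -0.001, 0.004, 0.003, 0.268, 0, -0.0815, -0.001, 0.0065, 0.003, 0.3, 0, -0.0905, -0.001, 0.009, 0.003, 0.334, 0, -0.099, -0.001, 0.0125, 0.003, 0.367, 0, -0.1077, -0.001, 0.016, 0.003, 0.4, 0]}}

```text
clock: 5.92
eef_pos: [0.6053, 0.1976, 0.2201]
tool_rot: [0.021, 0.998, -0.003, 0.059]
ft_force: [-1.6, 0.9, -0.1]
grip_width: 0.0001
```

```bash
python3 - <<'E'
from h import *
st()
for th in (94,97,99,100,101,102,103,104):
    t=max(0,50*(101-th)/79); p=push(th,t); print(th,p.round(3),rel(p,rot(t)))
E
```

```text
t 5.9167 p [0.6053 0.1976 0.2201] z [ 0.118 -0.008 -0.993] F [-1.6  0.9 -0.1] g 0.0001 j [ 0.34  0.43  0.24  1.27 -0.05  0.38]
94 [0.621 0.197 0.224] [-0.0157, 0.0004, -0.0018, -0.003, 0.0414, 0.002]
97 [0.63  0.197 0.224] [-0.0249, 0.0004, -0.0005, -0.0031, 0.0746, 0.0019]
99 [0.636 0.197 0.223] [-0.031, 0.0004, 0.0006, -0.0031, 0.0967, 0.0019]
100 [0.639 0.197 0.223] [-0.0341, 0.0004, 0.0013, -0.0031, 0.1077, 0.0019]
101 [0.642 0.196 0.223] [-0.0371, 0.0004, 0.002, -0.0031, 0.1188, 0.0019]
102 [0.646 0.196 0.222] [-0.0402, 0.0004, 0.003, -0.0031, 0.1188, 0.0019]
103 [0.649 0.196 0.221] [-0.0433, 0.0004, 0.0041, -0.0031, 0.1188, 0.0019]
104 [0.652 0.196 0.22 ] [-0.0463, 0.0004, 0.0052, -0.0031, 0.1188, 0.0019]
```

Call:
{"name": "apply_moves", "arguments": {"plan": [-0.008, 0, -0.002, 0, 0.02, 0, -0.0157, 0, -0.002, -0.003, 0.041, 0.002, -0.0249, 0, -0.0015, -0.003, 0.075, 0.002, -0.028, 0, -0.001, -0.003, 0.086, 0.002, -0.031, 0, 0, -0.003, 0.097, 0.002, -0.0341, 0, 0.0005, -0.003, 0.108, 0.002, -0.0356, 0, 0.001, -0.003, 0.113, 0.002, -0.0371, 0, 0.001, -0.003, 0.119, 0.002]}}

```text
clock: 6.58
eef_pos: [0.6398, 0.1961, 0.2229]
tool_rot: [0.022, 1.0, -0.0, -0.002]
ft_force: [-12.1, -0.2, 4.7]
grip_width: -0.0001
```

```bash
python3 - <<'E'
from h import *
st()
E
```

```text
t 6.5833 p [0.6398 0.1961 0.2229] z [-0.005 -0.001 -1.   ] F [-12.1  -0.2   4.7] g -0.0001 j [0.3  0.6  0.53 1.51 0.   0.34]
```

Call:
{"name": "apply_moves", "arguments": {"plan": [-0.002, 0, 0, 0, 0, 0, -0.002, 0, 0, 0, 0, 0]}}

```text
clock: 6.75
eef_pos: [0.6398, 0.196, 0.223]
tool_rot: [0.021, 1.0, -0.001, -0.004]
ft_force: [-13.9, -0.4, 6.2]
grip_width: -0.0001
```

```bash
python3 - <<'E'
from h import *
st()
E
```

```text
t 6.75 p [0.6398 0.196  0.223 ] z [-0.008 -0.001 -1.   ] F [-13.9  -0.4   6.2] g -0.0001 j [0.3  0.61 0.54 1.51 0.   0.34]
```

Call:
{"name": "apply_moves", "arguments": {"plan": [0.02, 0, -0.01, 0, 0, 0, 0.05, 0, -0.03, 0, 0, 0, 0.08, 0, -0.05, 0, 0, 0, 0.11, 0, -0.07, 0, 0, 0, 0.14, 0, -0.09, 0, 0, 0, 0.17, 0, -0.1, 0, 0, 0, 0.2, 0, -0.1, 0, 0, 0, 0.2, 0, -0.1, 0, 0, 0, 0.2, 0, -0.1, 0, 0, 0], "grip": 0.08}}

```text
clock: 7.5
eef_pos: [0.4437, 0.2047, 0.3235]
tool_rot: [0.021, 1.0, 0.0, 0.002]
ft_force: [0.5, 0.5, 0.1]
grip_width: 0.0801
```

```bash
python3 - <<'E'
from h import *
st(); o=sensors.get_obs(); c=snap('wrist','w6.png'); t=snap('top','t6.png'); s=snap('scene','s6.png')
cv2.imwrite('pics/w6c.png',cv2.resize(cv2.cvtColor(c['pixels'],cv2.COLOR_RGB2BGR)[190:390,130:430],None,fx=2.6,fy=2.6,interpolation=cv2.INTER_CUBIC))
cv2.imwrite('pics/t6c.png',cv2.resize(cv2.cvtColor(t['pixels'],cv2.COLOR_RGB2BGR)[105:250,115:275],None,fx=4,fy=4,interpolation=cv2.INTER_CUBIC))
for y in(-.099,-.033,.033,.099): print(np.round(wproj(c,binp(-.085,y,.013),o),1),np.round(proj(t,binp(-.085,y,.013)),1),np.round(proj(s,binp(-.085,y,.013)),1))
E
```

```text
t 7.5 p [0.4437 0.2047 0.3235] z [ 0.004  0.    -1.   ] F [0.5 0.5 0.1] g 0.0801 j [ 0.43  0.2   0.18  1.56 -0.    0.48]
[204.3 245.7] [230.5 206.3] [279.8 148.7]
[252.1 246.3] [207.8 205.1] [279.5 123.4]
[300.9 246.3] [185.1 204. ] [279.2  99.2]
[348.7 245.7] [162.5 202.8] [278.9  75.9]
```

View pics/w6c.png

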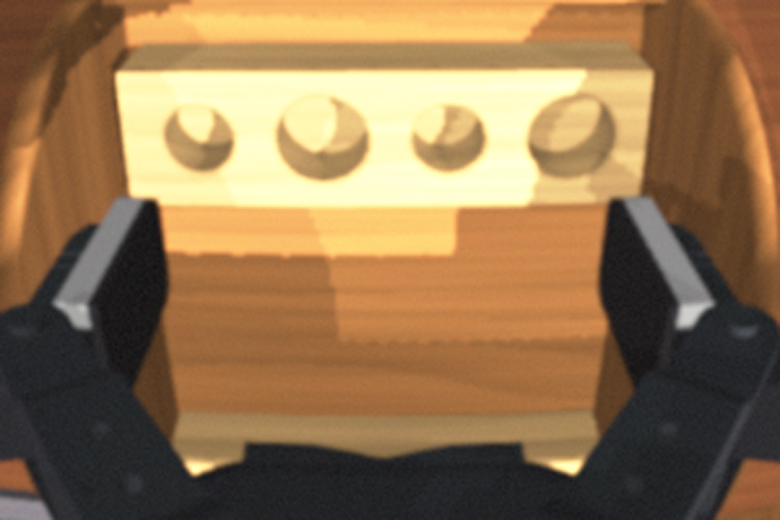

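View pics/t6c.png

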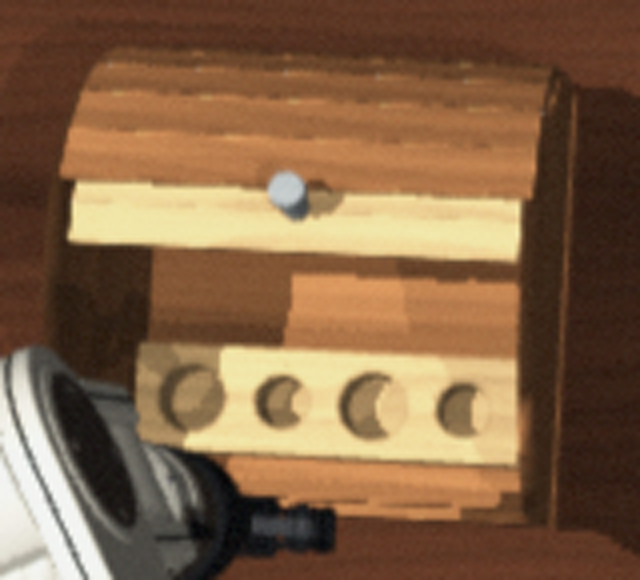

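View pics/s6.png

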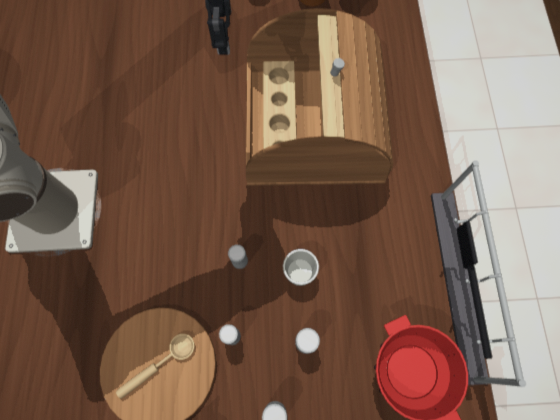

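Call:
{"name": "apply_moves", "arguments": {"plan": [0.005, 0.004, 0.04, 0, 0, 0, 0.01, 0.006, 0.08, 0, 0, 0, 0.014, 0.008, 0.123, 0, 0, 0, 0.014, 0.008, 0.123, 0, 0, 0, 0.014, 0.008, 0.123, 0, 0, 0]}}

```text
clock: 8.07
eef_pos: [0.43, 0.212, 0.196]
tool_rot: [0.022, 1.0, -0.002, -0.003]
ft_force: [-0.5, 0.3, 1.1]
grip_width: 0.08
```

```bash
python3 - <<'E'
from h import *
st(); o=sensors.get_obs(); c=snap('wrist','w7.png')
cv2.imwrite('pics/w7c.png',cv2.resize(cv2.cvtColor(c['pixels'],cv2.COLOR_RGB2BGR)[190:290,150:300],None,fx=5.3,fy=5.3,interpolation=cv2.INTER_CUBIC))
cv2.imwrite('pics/w7d.png',cv2.resize(cv2.cvtColor(c['pixels'],cv2.COLOR_RGB2BGR)[190:290,260:410],None,fx=5.3,fy=5.3,interpolation=cv2.INTER_CUBIC))
for y in(-.099,-.033,.033,.099): print(np.round(wproj(c,binp(-.085,y,.013),o),1))
E
```

```text
t 8.0667 p [0.43  0.212 0.196] z [-0.007 -0.004 -1.   ] F [-0.5  0.3  1.1] g 0.08 j [ 0.46  0.23 -0.11  1.25 -0.    0.5 ]
[176.7 308.1]
[238.7 310.8]
[303.5 311. ]
[366.5 308.8]
```

View pics/w7c.png

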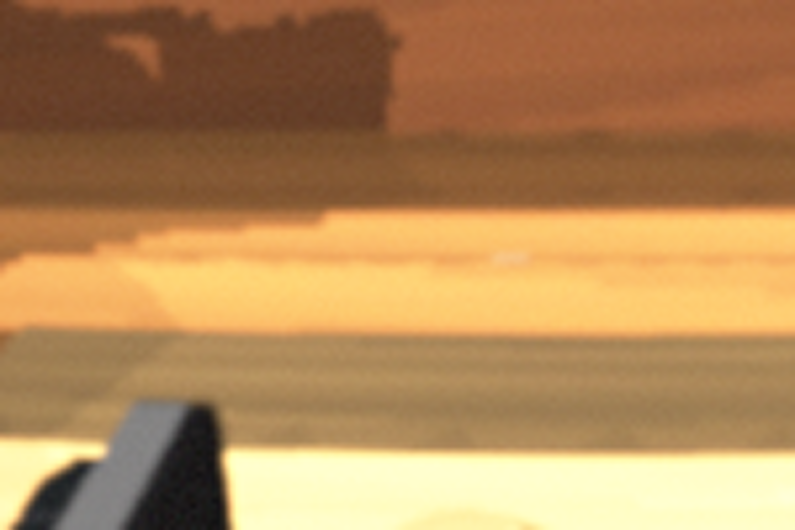

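View pics/w7d.png

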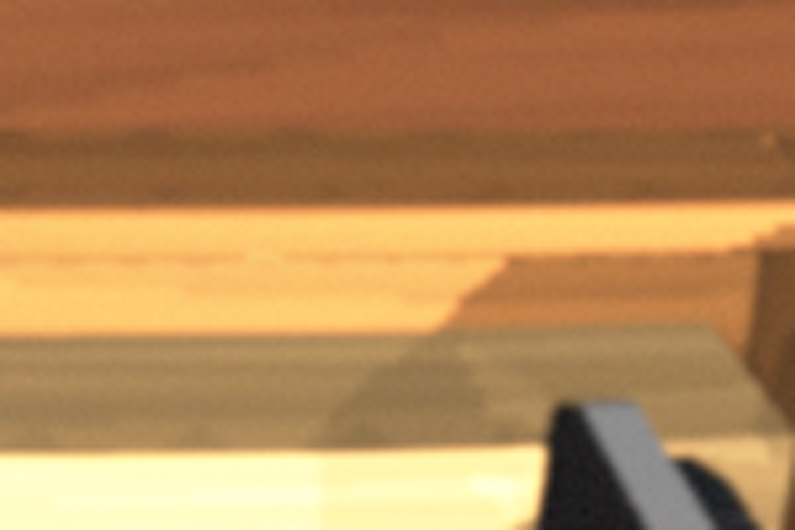

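Call:
{"name": "apply_moves", "arguments": {"plan": [-0.03, -0.004, -0.01, 0, 0, 0, -0.06, -0.007, -0.03, 0, 0, 0, -0.075, -0.007, -0.03, 0, 0, 0, -0.075, -0.007, -0.03, 0, 0, 0, -0.075, -0.007, -0.03, 0, 0, 0]}}

```text
clock: 8.53
eef_pos: [0.5093, 0.2034, 0.2319]
tool_rot: [0.023, 1.0, 0.001, 0.003]
ft_force: [-1.1, 0.1, 0.9]
grip_width: 0.08
```

```bash
python3 - <<'E'
from h import *
st(); o=sensors.get_obs(); c=snap('wrist','w8.png')
cv2.imwrite('pics/w8c.png',cv2.resize(cv2.cvtColor(c['pixels'],cv2.COLOR_RGB2BGR)[195:265,155:280],None,fx=6,fy=6,interpolation=cv2.INTER_CUBIC))
cv2.imwrite('pics/w8d.png',cv2.resize(cv2.cvtColor(c['pixels'],cv2.COLOR_RGB2BGR)[195:265,270:395],None,fx=6,fy=6,interpolation=cv2.INTER_CUBIC))
for y in(-.099,-.033,.033,.099): print(np.round(wproj(c,binp(-.085,y,.013),o),1))
E
```

```text
t 8.5333 p [0.5093 0.2034 0.2319] z [ 0.006  0.002 -1.   ] F [-1.1  0.1  0.9] g 0.08 j [ 0.38  0.33  0.13  1.36 -0.    0.43]
[180.3 223.7]
[242.6 223.8]
[307.4 223.5]
[369.9 223. ]
```

View pics/w8c.png

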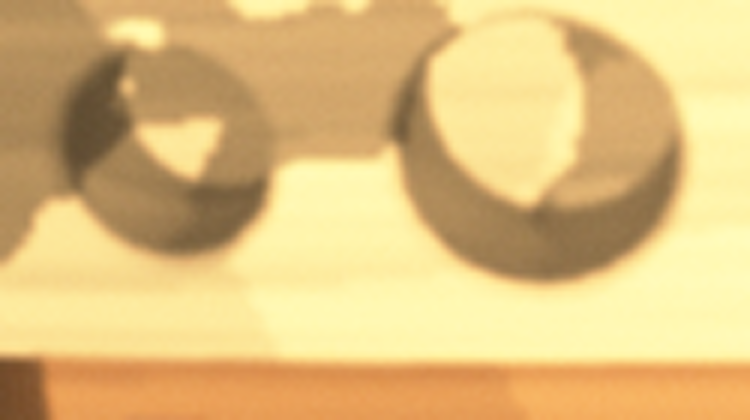

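View pics/w8d.png

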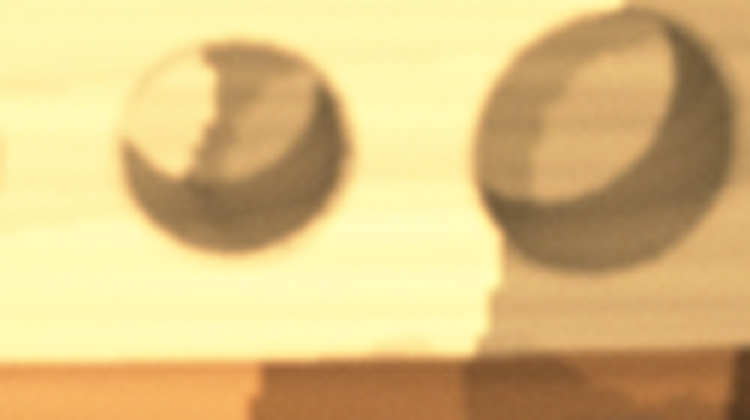

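```bash
python3 - <<'E'
from h import *
c=dict(np.load('x.npy',allow_pickle=True).item()) if 0 else optics.camera('wrist')
o={'eef_pos':np.array([.5093,.2034,.2319]),'tool_rot':np.array([.023,1.,.001,.003])}
o['tool_rot']=sensors.get_obs()['tool_rot'] if 0 else o['tool_rot']/np.linalg.norm(o['tool_rot'])
st()
P=[wonz(c,*q,o,.063) for q in((182.8,219.9),(245.3,219.4),(309.2,219.3),(370.8,218.3))]
P=np.array(P)[:,:2];print(P.round(4),np.linalg.norm(np.diff(P,axis=0),axis=1))
d=P[3]-P[0];yaw=np.degrees(np.arctan2(-d[0],d[1]));print(yaw,P.mean(0))
t=optics.camera('top')
Q=np.array([onz(t,*q,.063)[:2] for q in((231,207.25),(208.5,206.5),(185.75,205.25),(163,204.25))]);print(Q.round(4),Q.mean(0))
E
```

```text
t 8.6333 p [0.5068 0.2031 0.2303] z [ 0.002  0.001 -1.   ] F [ 0.5 -0.   0.4] g 0.0797 j [ 0.38  0.33  0.13  1.36 -0.    0.43]
[[0.5368 0.1052]
 [0.5391 0.1709]
 [0.5421 0.2355]
 [0.5443 0.3003]] [0.06572163 0.06472734 0.06483925]
-2.2058500246738717 [0.54054712 0.20296913]
[[0.538  0.1002]
 [0.5397 0.1656]
 [0.5428 0.2318]
 [0.5451 0.2981]] [0.54140661 0.19894671]
```

```bash
sed -i 's/^BY=.*/BY=np.radians(-2.3); C0=np.array([0.626,0.1975])/' h.py; python3 - <<'E'
from h import *
st(); print(rel([.413,-.1436,.2],rot(0)))
E
```

```text
t 8.6833 p [0.5062 0.2031 0.2298] z [ 0.001  0.    -1.   ] F [ 0.6 -0.2  0.8] g 0.0801 j [ 0.38  0.33  0.12  1.36 -0.    0.43]
[0.0778, -0.3505, 0.0296, 0.0002, 0.0011, -0.0039]
```

Call:
{"name": "apply_moves", "arguments": {"plan": [0.01, -0.01, -0.035, 0, 0, 0, 0.02, -0.045, -0.06, 0, 0, 0, 0.03, -0.085, -0.06, 0, 0, 0, 0.04, -0.125, -0.06, 0, 0, 0, 0.05, -0.165, -0.05, 0, 0, 0, 0.06, -0.205, -0.04, 0, 0, 0, 0.07, -0.245, -0.03, 0, 0, 0, 0.078, -0.285, -0.015, 0, 0, 0, 0.078, -0.32, 0, 0, 0, 0, 0.078, -0.35, 0.03, 0, 0, -0.004, 0.078, -0.35, 0.03, 0, 0, -0.004, 0.078, -0.35, 0.03, 0, 0, -0.004]}}

```text
clock: 9.68
eef_pos: [0.4107, -0.1438, 0.1975]
tool_rot: [0.022, 1.0, 0.001, -0.002]
ft_force: [0.8, 0.8, 0.9]
grip_width: 0.0802
```

```bash
cat >> h.py <<'E'
def tubew(z=.08,fn=None,box=None):
    """bright low-saturation blobs in wrist view -> world on plane z"""
    o=sensors.get_obs(); c=optics.camera('wrist'); im=c['pixels']
    if fn: cv2.imwrite('pics/'+fn,cv2.cvtColor(im,cv2.COLOR_RGB2BGR))
    hsv=cv2.cvtColor(im,cv2.COLOR_RGB2HSV); m=((hsv[...,1]<50)&(hsv[...,2]>190)).astype(np.uint8)
    N,L,S,C=cv2.connectedComponentsWithStats(m)
    for i in range(1,N):
        if 100<S[i,4]<9000:
            cn=max(cv2.findContours((L==i).astype(np.uint8),cv2.RETR_EXTERNAL,cv2.CHAIN_APPROX_NONE)[0],key=len)
            e=cv2.fitEllipse(cn); p=wonz(c,*e[0],o,z); print(S[i,:4],np.round(e[0],1),np.round(e[1],1),'world',p.round(4))
    return c,o
def toptubes():
    c=optics.camera('top'); hsv=cv2.cvtColor(c['pixels'],cv2.COLOR_RGB2HSV)
    m=((hsv[...,1]<60)&(hsv[...,2]>150)).astype(np.uint8); N,L,S,C=cv2.connectedComponentsWithStats(m)
    for i in range(1,N):
        p=onz(c,*C[i],.08)
        if 60<S[i,4]<600 and -.55<p[1]<0 and .35<p[0]<.7: print('top',S[i,4],C[i].round(1),p.round(4))
E
python3 - <<'E'
from h import *
st(); tubew(fn='w9.png'); toptubes(); st()
E
```

```text
t 9.6833 p [ 0.4107 -0.1438  0.1975] z [-0.004  0.001 -1.   ] F [0.8 0.8 0.9] g 0.0802 j [-0.34  0.13 -0.22  1.22 -0.   -0.29]
[ 89 100  24  27] [101.7 112.8] [20.9 26. ] world [ 0.3196 -0.2909  0.08  ]
[ 88 200  30  35] [102.8 217.2] [27.6 35.5] world [ 0.4141 -0.3055  0.08  ]
[256 212  43  40] [277.3 231.6] [39.6 42.2] world [ 0.4337 -0.1439  0.08  ]
[494 265  41  21] [510.7 274.3] [16.6 41.9] world [0.5013 0.1151 0.08  ]
[  6 270  28  34] [ 19.5 286.6] [20.5 37.2] world [ 0.497  -0.4581  0.08  ]
[220 311  69  53] [254.3 336.5] [51.4 69.3] world [ 0.5468 -0.1721  0.08  ]
[  0 400  12  20] [  4.  411.3] [10.2 19.8] world [ 0.8085 -0.7046  0.08  ]
top 426 [326.6 198.5] [ 0.564  -0.1752  0.08  ]
top 205 [380.  196.4] [ 0.5713 -0.3278  0.08  ]
top 205 [427.7 221.9] [ 0.4993 -0.4627  0.08  ]
top 91 [373.2 251.1] [ 0.4151 -0.3077  0.08  ]
t 9.7833 p [ 0.4127 -0.1427  0.1995] z [ 0.001 -0.    -1.   ] F [-0.8 -0.   0.5] g 0.08 j [-0.33  0.13 -0.21  1.22  0.   -0.29]
```

View pics/w9.png

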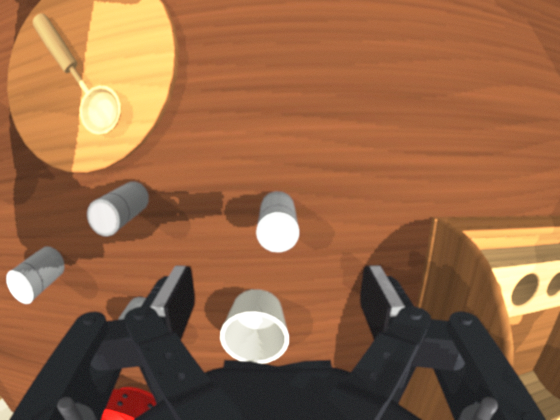

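Call:
{"name": "apply_moves", "arguments": {"plan": [-0.012, -0.001, 0.01, 0, 0, 0, -0.022, -0.002, 0.035, 0, 0, 0, -0.022, -0.002, 0.07, 0, 0, 0, -0.022, -0.002, 0.105, 0, 0, 0, -0.022, -0.002, 0.135, 0, 0, 0, -0.022, -0.002, 0.1555, 0, 0, 0, -0.022, -0.002, 0.1555, 0, 0, 0, -0.022, -0.002, 0.1555, 0, 0, 0]}}

```text
clock: 10.45
eef_pos: [0.435, -0.1449, 0.0438]
tool_rot: [0.019, 1.0, 0.0, -0.0]
ft_force: [-0.7, -0.4, -0.2]
grip_width: 0.0799
```

Call:
{"name": "apply_moves", "arguments": {"plan": [0, 0, 0, 0, 0, 0, 0, 0, 0, 0, 0, 0, 0, 0, 0, 0, 0, 0, 0, 0, 0, 0, 0, 0, 0, 0, 0, 0, 0, 0, 0, 0, 0, 0, 0, 0], "grip": 0.01}}

```text
clock: 10.95
eef_pos: [0.4361, -0.1463, 0.0451]
tool_rot: [0.02, 1.0, -0.0, 0.002]
ft_force: [-0.2, 2.2, 6.8]
grip_width: 0.0348
```

```bash
python3 - <<'E'
from h import *
st(); tubew(fn='w10.png')
E
```

```text
t 10.95 p [ 0.4361 -0.1463  0.0451] z [ 0.004 -0.    -1.   ] F [-0.2  2.2  6.8] g 0.0348 j [-0.32  0.34 -0.4   0.83  0.   -0.28]
[ 0 41 15 67] [ 6.6 72. ] [12.6 62.6] world [ 0.3278 -0.2537  0.08  ]
[237 271  84  72] [277.7 305.7] [70.6 83.1] world [ 0.4315 -0.1457  0.08  ]
```

View pics/w10.png

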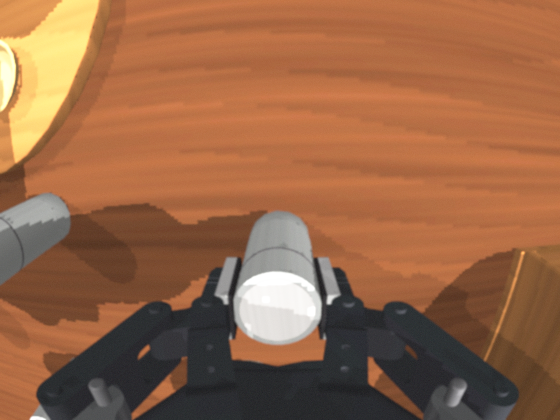

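```bash
sed -i 's/C0=np.array(.*/C0=np.array([0.626,0.198])/' h.py; python3 - <<'E'
from h import *
st()
W=[binp(-.085,y,.013) for y in(-.099,-.033,.033,.099)]; print(np.round(W,4))
p=W[2].copy(); p[2]=.045+.063+.02+.10; print(p,rel(p,rot(0)))
E
```

```text
t 11.0 p [ 0.4362 -0.1464  0.0451] z [ 0.004 -0.    -1.   ] F [-0.2  2.4  6. ] g 0.0349 j [-0.32  0.34 -0.4   0.83  0.   -0.28]
[[0.5371 0.1025 0.063 ]
 [0.5397 0.1684 0.063 ]
 [0.5424 0.2344 0.063 ]
 [0.545  0.3003 0.063 ]]
[0.54239283 0.23438462 0.228     ] [-0.0915, 0.3847, -0.1826, -0.0003, 0.0037, -0.0001]
```

Call:
{"name": "apply_moves", "arguments": {"plan": [0, 0, -0.02, 0, 0, 0, 0, 0, -0.06, 0, 0, 0, 0, 0, -0.1, 0, 0, 0, 0, 0, -0.14, 0, 0, 0, 0, 0, -0.18, 0, 0, 0, 0, 0.01, -0.215, 0, 0, 0, -0.01, 0.04, -0.24, 0, 0, 0, -0.02, 0.08, -0.25, 0, 0, 0, -0.03, 0.12, -0.25, 0, 0, 0, -0.04, 0.16, -0.25, 0, 0, 0, -0.05, 0.2, -0.25, 0, 0, 0, -0.06, 0.24, -0.25, 0, 0, 0]}}

```text
clock: 12.0
eef_pos: [0.5042, 0.0929, 0.2938]
tool_rot: [0.02, 1.0, -0.0, 0.0]
ft_force: [0.6, -1.1, -2.0]
grip_width: 0.0343
```

```bash
python3 - <<'E'
from h import *
st()
W=[binp(-.085,y,.013) for y in(-.099,-.033,.033,.099)]
p=W[2].copy(); p[2]=.045+.063+.015; print(p,rel(p,rot(0)))
E
```

```text
t 12.0 p [0.5042 0.0929 0.2938] z [ 0.001 -0.    -1.   ] F [ 0.6 -1.1 -2. ] g 0.0343 j [ 0.18  0.25  0.18  1.5  -0.    0.22]
[0.54239283 0.23438462 0.123     ] [-0.0323, 0.143, 0.1707, -0.0004, 0.0006, -0.0007]
```

Call:
{"name": "apply_moves", "arguments": {"plan": [-0.01, 0.04, 0, 0, 0, 0, -0.02, 0.08, 0, 0, 0, 0, -0.03, 0.115, 0, 0, 0, 0, -0.0323, 0.143, 0.01, 0, 0, 0, -0.0323, 0.143, 0.04, 0, 0, 0, -0.0323, 0.143, 0.08, 0, 0, 0, -0.0323, 0.143, 0.12, 0, 0, 0, -0.0323, 0.143, 0.15, 0, 0, 0, -0.0323, 0.143, 0.155, 0, 0, 0, -0.0323, 0.143, 0.155, 0, 0, 0, -0.0323, 0.143, 0.155, 0, 0, 0]}}

```text
clock: 12.92
eef_pos: [0.5433, 0.2329, 0.1398]
tool_rot: [0.02, 1.0, 0.0, 0.001]
ft_force: [-0.8, -0.0, -2.6]
grip_width: 0.035
```

```bash
python3 - <<'E'
from h import *
st(); o=sensors.get_obs();c=snap('wrist','w11.png')
W=[binp(-.085,y,.013) for y in(-.099,-.033,.033,.099)]
print(np.round([wproj(c,w,o) for w in W],1))
cv2.imwrite('pics/w11c.png',cv2.resize(cv2.cvtColor(c['pixels'],cv2.COLOR_RGB2BGR)[170:350,150:410],None,fx=3,fy=3,interpolation=cv2.INTER_CUBIC))
p=W[2].copy(); p[2]=.1; print(p,rel(p,rot(0)))
E
```

```text
t 12.9167 p [0.5433 0.2329 0.1398] z [ 0.002  0.    -1.   ] F [-0.8 -0.  -2.6] g 0.035 j [ 0.41  0.47  0.09  1.19 -0.    0.45]
[[109.  219.6]
 [187.7 220.1]
 [278.4 220.2]
 [368.8 219.8]]
[0.54239283 0.23438462 0.1       ] [0.002, 0.0009, 0.041, 0.0017, 0.0042, -0.0005]
```

View pics/w11c.png

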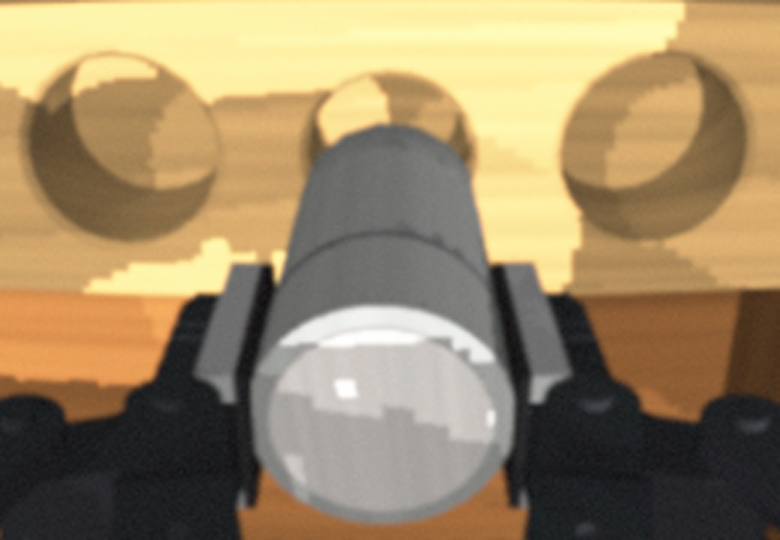

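```bash
python3 - <<'E'
from h import *
o=sensors.get_obs();c=optics.camera('wrist')
p=o['eef_pos']
for dx in(-.004,-.002,0,.002):
  print(dx,[np.round(wproj(c,p+np.array([dx,0,0])-r*XB+np.array([0,0,z-p[2]]),o),1)[1] for r,z in((.015,p[2]-.045),(.018,p[2]-.042),(.018,p[2]+.035),(-.018,p[2]+.035))])
E
```

```text
-0.004 [np.float64(209.1), np.float64(205.8), np.float64(267.1), np.float64(341.7)]
-0.002 [np.float64(212.3), np.float64(209.1), np.float64(271.9), np.float64(345.2)]
0 [np.float64(215.5), np.float64(212.3), np.float64(276.6), np.float64(348.6)]
0.002 [np.float64(218.6), np.float64(215.5), np.float64(281.2), np.float64(352.0)]
```

Call:
{"name": "apply_moves", "arguments": {"plan": [0.001, 0.001, 0.01, 0, 0.002, 0, 0.001, 0.001, 0.025, 0, 0.002, 0, 0.001, 0.001, 0.035, 0, 0.002, 0, 0.001, 0.001, 0.041, 0, 0.002, 0, 0.001, 0.001, 0.046, 0, 0.002, 0, 0.001, 0.001, 0.046, 0, 0.002, 0]}}

```text
clock: 13.52
eef_pos: [0.5429, 0.2337, 0.092]
tool_rot: [0.02, 1.0, -0.0, 0.0]
ft_force: [4.1, -0.5, -5.0]
grip_width: 0.0349
```

```bash
python3 - <<'E'
from h import *
st(); c=snap('wrist','w12.png')
cv2.imwrite('pics/w12c.png',cv2.resize(cv2.cvtColor(c['pixels'],cv2.COLOR_RGB2BGR)[170:350,150:410],None,fx=3,fy=3,interpolation=cv2.INTER_CUBIC))
E
```

```text
t 13.5167 p [0.5429 0.2337 0.092 ] z [ 0.001 -0.    -1.   ] F [ 4.1 -0.5 -5. ] g 0.0349 j [ 0.41  0.51  0.03  1.09 -0.    0.45]
```

View pics/w12c.png

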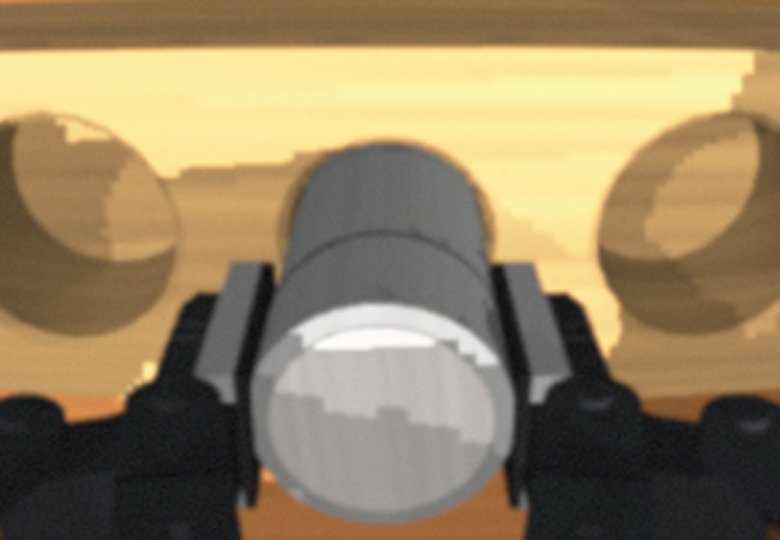

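Call:
{"name": "apply_moves", "arguments": {"plan": [-0.001, 0, 0.006, 0, 0, 0, -0.001, 0, 0.012, 0, 0, 0, -0.001, 0, 0.017, 0, 0, 0, -0.001, 0, 0.021, 0, 0, 0, -0.001, 0, 0.021, 0, 0, 0]}}

```text
clock: 13.98
eef_pos: [0.5433, 0.2338, 0.0705]
tool_rot: [0.02, 1.0, -0.0, -0.0]
ft_force: [6.6, 0.3, -4.9]
grip_width: 0.0343
```

```bash
python3 - <<'E'
from h import *
st()
E
```

```text
t 13.9833 p [0.5433 0.2338 0.0705] z [-0. -0. -1.] F [ 6.6  0.3 -4.9] g 0.0343 j [0.41 0.53 0.   1.04 0.   0.45]
```

Call:
{"name": "apply_moves", "arguments": {"plan": [-0.002, 0, 0.0015, 0, 0, 0, -0.002, 0, 0.003, 0, 0, 0, -0.002, 0, 0.003, 0, 0, 0]}}

```text
clock: 14.23
eef_pos: [0.5437, 0.2337, 0.0682]
tool_rot: [0.02, 1.0, -0.0, -0.002]
ft_force: [1.1, -0.3, 2.0]
grip_width: 0.035
```

```bash
python3 - <<'E'
from h import *
st()
E
```

```text
t 14.2333 p [0.5437 0.2337 0.0682] z [-0.003 -0.    -1.   ] F [ 1.1 -0.3  2. ] g 0.035 j [0.41 0.54 0.   1.04 0.   0.45]
```

Call:
{"name": "apply_moves", "arguments": {"plan": [0, 0, 0, 0, 0, 0, 0, 0, 0, 0, 0, 0, 0, 0, -0.002, 0, 0, 0, 0, 0, -0.03, 0, 0, 0, 0, 0, -0.07, 0, 0, 0, 0, 0, -0.11, 0, 0, 0, 0, 0, -0.15, 0, 0, 0, 0, 0, -0.19, 0, 0, 0, 0, 0, -0.22, 0, 0, 0, 0, 0, -0.22, 0, 0, 0], "grip": 0.052}}

```text
clock: 15.07
eef_pos: [0.547, 0.2349, 0.2965]
tool_rot: [0.02, 1.0, 0.003, 0.005]
ft_force: [0.7, 0.2, 1.4]
grip_width: 0.0519
```

```bash
python3 - <<'E'
from h import *
st(); o=sensors.get_obs(); c=snap('wrist','w13.png'); toptubes()
cv2.imwrite('pics/w13c.png',cv2.resize(cv2.cvtColor(c['pixels'],cv2.COLOR_RGB2BGR)[130:330,150:410],None,fx=3,fy=3,interpolation=cv2.INTER_CUBIC))
print(wproj(c,binp(-.085,.033,.053),o))
t=[.4151,-.307]
print(rel([t[0]-.022,t[1],.3],rot(0)))
E
```

```text
t 15.0667 p [0.547  0.2349 0.2965] z [ 0.01   0.005 -1.   ] F [0.7 0.2 1.4] g 0.0519 j [0.41 0.42 0.42 1.56 0.   0.45]
top 285 [328.1 197.5] [ 0.5668 -0.1797  0.08  ]
top 204 [379.9 196.4] [ 0.5713 -0.3277  0.08  ]
top 206 [427.6 222.1] [ 0.4988 -0.4626  0.08  ]
top 129 [373.2 251.2] [ 0.4149 -0.3077  0.08  ]
(np.float64(274.63347758062014), np.float64(178.66962147625333))
[0.1303, -0.5468, -0.011, 0.0015, 0.0011, -0.0001]
```

View pics/w13c.png

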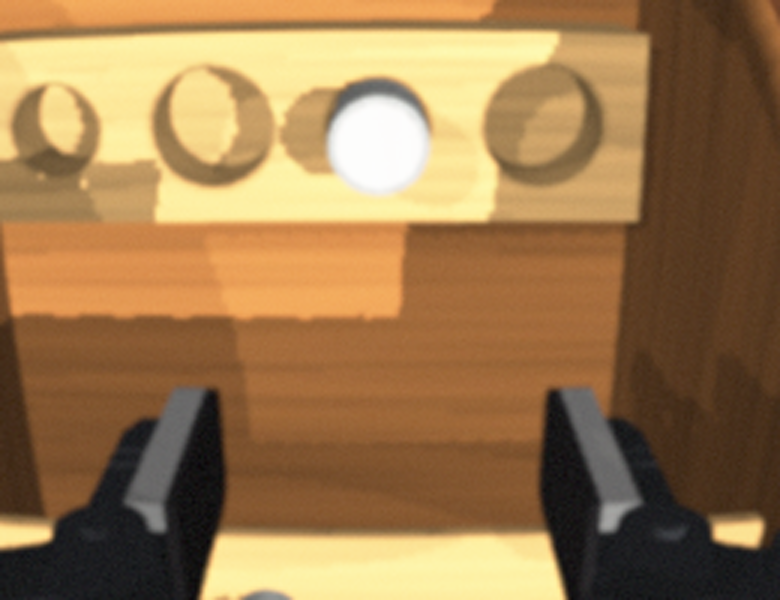

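Call:
{"name": "apply_moves", "arguments": {"plan": [0.01, -0.04, -0.01, 0, 0, 0, 0.02, -0.08, -0.01, 0, 0, 0, 0.03, -0.12, -0.01, 0, 0, 0, 0.04, -0.16, -0.01, 0, 0, 0, 0.05, -0.2, -0.01, 0, 0, 0, 0.06, -0.24, -0.01, 0, 0, 0, 0.07, -0.28, 0, 0, 0, 0, 0.08, -0.32, 0, 0, 0, 0, 0.09, -0.36, 0.01, 0, 0, 0, 0.1, -0.4, 0.02, 0, 0, 0, 0.11, -0.44, 0.03, 0, 0, 0, 0.12, -0.48, 0.04, 0, 0, 0], "grip": 0.075}}

```text
clock: 16.17
eef_pos: [0.4042, -0.2389, 0.2471]
tool_rot: [0.02, 1.0, 0.001, -0.003]
ft_force: [1.2, 1.4, 1.1]
grip_width: 0.0751
```

Call:
{"name": "apply_moves", "arguments": {"plan": [0.008, -0.035, 0.015, 0, 0, 0, 0.013, -0.066, 0.05, 0, 0, 0, 0.013, -0.066, 0.05, 0, 0, 0, 0.013, -0.066, 0.05, 0, 0, 0]}}

```text
clock: 16.5
eef_pos: [0.3874, -0.3029, 0.1952]
tool_rot: [0.022, 1.0, 0.003, -0.005]
ft_force: [0.2, 0.8, -0.1]
grip_width: 0.0751
```

```bash
sed -i 's/C0=np.array(.*/C0=np.array([0.6268,0.1977])/' h.py; python3 - <<'E'
from h import *
st(); tubew(fn='w14.png'); toptubes(); st()
print(rel([.415,-.307,.044],rot(0)))
E
```

```text
t 16.5 p [ 0.3874 -0.3029  0.1952] z [-0.009  0.006 -1.   ] F [ 0.2  0.8 -0.1] g 0.0751 j [-0.66  0.25 -0.08  1.25 -0.   -0.62]
[245 107  17  20] [254.3 115. ] [11.5 21.6] world [ 0.3116 -0.3162  0.08  ]
[252 218  42  40] [272.6 237.3] [39.3 41.7] world [ 0.4138 -0.3067  0.08  ]
[109 298  32  21] [123.  307.7] [20.4 29.3] world [ 0.4871 -0.4644  0.08  ]
[247 355  34  11] [264.7 360. ] [ 7.8 33.9] world [ 0.5535 -0.322   0.08  ]
top 425 [326.7 198.3] [ 0.5645 -0.1757  0.08  ]
top 203 [379.9 196.4] [ 0.5712 -0.3276  0.08  ]
top 207 [427.7 222.1] [ 0.4988 -0.4627  0.08  ]
top 92 [372.5 249.7] [ 0.419  -0.3057  0.08  ]
t 16.6 p [ 0.39   -0.3024  0.1985] z [-0.004  0.002 -1.   ] F [-0.5 -1.   0.3] g 0.0751 j [-0.66  0.25 -0.07  1.26 -0.   -0.62]
[-0.0258, -0.0039, 0.1544, 0.002, -0.0041, -0.0003]
```

Call:
{"name": "apply_moves", "arguments": {"plan": [0, 0, 0, 0, 0, 0, 0, 0, 0, 0, 0, 0, 0, 0, 0, 0, 0, 0]}}

```text
clock: 16.85
eef_pos: [0.3916, -0.3027, 0.2005]
tool_rot: [0.019, 1.0, -0.001, -0.0]
ft_force: [-0.1, -0.0, -0.6]
grip_width: 0.0749
```

```bash
python3 - <<'E'
from h import *
st()
print(rel([.415,-.307,.044],rot(0)))
E
```

```text
t 16.85 p [ 0.3916 -0.3027  0.2005] z [-0.    -0.001 -1.   ] F [-0.1 -0.  -0.6] g 0.0749 j [-0.66  0.25 -0.07  1.26 -0.   -0.62]
[-0.0236, -0.0032, 0.1565, -0.0014, -0.0002, 0.0018]
```

Call:
{"name": "apply_moves", "arguments": {"plan": [-0.013, -0.002, 0.01, 0, 0, 0, -0.0236, -0.0032, 0.035, 0, 0, 0, -0.0236, -0.0032, 0.07, 0, 0, 0, -0.0236, -0.0032, 0.105, 0, 0, 0, -0.0236, -0.0032, 0.135, 0, 0, 0, -0.0236, -0.0032, 0.1565, 0, 0, 0.002, -0.0236, -0.0032, 0.1565, 0, 0, 0.002, -0.0236, -0.0032, 0.1565, 0, 0, 0.002]}}

```text
clock: 17.52
eef_pos: [0.4136, -0.3067, 0.0427]
tool_rot: [0.021, 1.0, 0.0, -0.002]
ft_force: [0.5, -0.5, 1.2]
grip_width: 0.0748
```

Call:
{"name": "apply_moves", "arguments": {"plan": [0, 0, 0, 0, 0, 0, 0, 0, 0, 0, 0, 0, 0, 0, 0, 0, 0, 0, 0, 0, 0, 0, 0, 0, 0, 0, 0, 0, 0, 0, 0, 0, 0, 0, 0, 0], "grip": 0.01}}

```text
clock: 18.02
eef_pos: [0.4151, -0.3084, 0.0451]
tool_rot: [0.021, 1.0, -0.001, 0.001]
ft_force: [0.4, 1.2, 5.6]
grip_width: 0.0348
```

```bash
python3 - <<'E'
from h import *
st(); W=[binp(-.085,y,.013) for y in(-.099,-.033,.033,.099)]
p=W[0].copy(); p[2]=.3; print(p,rel(p,rot(0)))
E
```

```text
t 18.0167 p [ 0.4151 -0.3084  0.0451] z [ 0.002 -0.002 -1.   ] F [0.4 1.2 5.6] g 0.0348 j [-0.64  0.43 -0.25  0.89 -0.   -0.6 ]
[0.53789543 0.10219096 0.3       ] [-0.1057, 0.4148, -0.2557, -0.0022, 0.0017, -0.0021]
```

Call:
{"name": "apply_moves", "arguments": {"plan": [0, 0, -0.02, 0, 0, 0, 0, 0, -0.06, 0, 0, 0, 0, 0, -0.1, 0, 0, 0, 0, 0, -0.14, 0, 0, 0, 0, 0.01, -0.18, 0, 0, 0, -0.01, 0.04, -0.215, 0, 0, 0, -0.02, 0.08, -0.24, 0, 0, 0, -0.03, 0.12, -0.255, 0, 0, 0, -0.04, 0.16, -0.255, 0, 0, 0, -0.05, 0.2, -0.255, 0, 0, 0, -0.06, 0.24, -0.255, 0, 0, 0, -0.07, 0.28, -0.255, 0, 0, 0]}}

```text
clock: 19.02
eef_pos: [0.4928, -0.0397, 0.2985]
tool_rot: [0.021, 1.0, -0.0, -0.0]
ft_force: [1.4, -1.1, -2.5]
grip_width: 0.0344
```

Call:
{"name": "apply_moves", "arguments": {"plan": [-0.01, 0.04, 0, 0, 0, 0, -0.02, 0.08, 0, 0, 0, 0, -0.03, 0.115, 0, 0, 0, 0, -0.036, 0.135, 0, 0, 0, 0, -0.036, 0.135, 0.01, 0, 0, 0, -0.036, 0.135, 0.01, 0, 0, 0, -0.036, 0.135, 0.01, 0, 0, 0]}}

```text
clock: 19.6
eef_pos: [0.5338, 0.0918, 0.2871]
tool_rot: [0.021, 1.0, -0.001, -0.002]
ft_force: [0.2, -0.4, -2.4]
grip_width: 0.0345
```

```bash
python3 - <<'E'
from h import *
st(); W=[binp(-.085,y,.013) for y in(-.099,-.033,.033,.099)]
p=W[0].copy(); p[2]=.14; print(p,rel(p,rot(0)))
E
```

```text
t 19.6 p [0.5338 0.0918 0.2871] z [-0.004 -0.001 -1.   ] F [ 0.2 -0.4 -2.4] g 0.0345 j [ 0.17  0.31  0.25  1.51 -0.    0.21]
[0.53789543 0.10219096 0.14      ] [-0.0043, 0.0107, 0.147, -0.0011, -0.004, -0.0017]
```

Call:
{"name": "apply_moves", "arguments": {"plan": [-0.004, 0.0107, 0.01, 0, 0, 0, -0.004, 0.0107, 0.04, 0, 0, 0, -0.004, 0.0107, 0.08, 0, 0, 0, -0.004, 0.0107, 0.12, 0, 0, 0, -0.004, 0.0107, 0.147, 0, 0, 0, -0.004, 0.0107, 0.147, 0, 0, 0, -0.004, 0.0107, 0.147, 0, 0, 0, -0.004, 0.0107, 0.147, 0, 0, 0]}}

```text
clock: 20.27
eef_pos: [0.5383, 0.1029, 0.14]
tool_rot: [0.021, 1.0, 0.001, -0.002]
ft_force: [-0.7, 3.7, -1.8]
grip_width: 0.0345
```

```bash
cat >> h.py <<'E'
W=[binp(-.085,y,.013) for y in(-.099,-.033,.033,.099)]
def over(i,fn,z=.1):
    st(); o=sensors.get_obs();c=optics.camera('wrist')
    print('wells',np.round([wproj(c,w,o) for w in W],1).tolist())
    cv2.imwrite('pics/'+fn,cv2.resize(cv2.cvtColor(c['pixels'],cv2.COLOR_RGB2BGR)[170:350,150:410],None,fx=3,fy=3,interpolation=cv2.INTER_CUBIC))
    p=W[i].copy(); p[2]=z; print('rel',rel(p,rot(0)))
E
python3 - <<'E'
from h import *
over(0,'w15.png',.092)
E
```

```text
t 20.2667 p [0.5383 0.1029 0.14  ] z [-0.003  0.001 -1.   ] F [-0.7  3.7 -1.8] g 0.0345 j [ 0.19  0.39 -0.03  1.16  0.    0.23]
wells [[275.3, 221.4], [365.7, 220.8], [444.1, 219.8], [505.9, 218.7]]
rel [0.0008, -0.0006, 0.0485, 0.0011, -0.002, -0.0027]
```

View pics/w15.png

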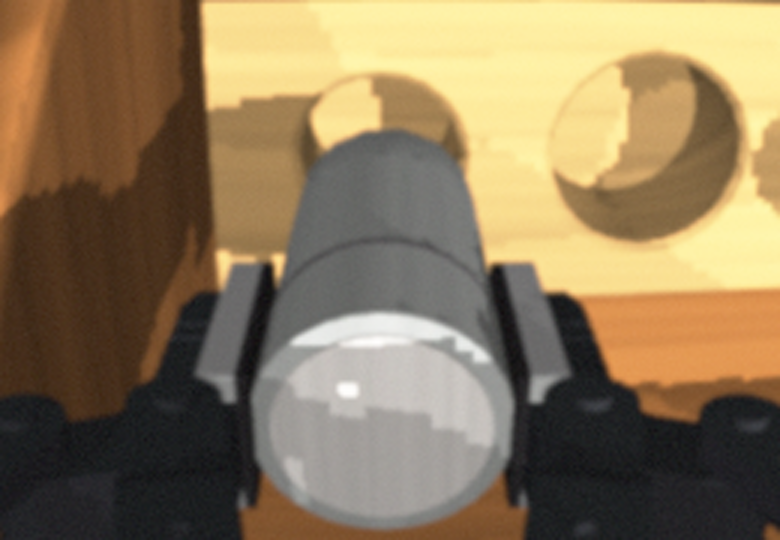

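Call:
{"name": "apply_moves", "arguments": {"plan": [0.0005, 0, 0, 0, 0, 0, 0.0005, 0, 0, 0, 0, 0]}}

```text
clock: 20.48
eef_pos: [0.5388, 0.1024, 0.1412]
tool_rot: [0.021, 1.0, 0.0, -0.0]
ft_force: [-0.5, 3.2, -1.8]
grip_width: 0.0345
```

```bash
python3 - <<'E'
from h import *
over(0,'w16.png',.092)
o=sensors.get_obs();c=snap('wrist','w16f.png')
E
```

```text
t 20.4833 p [0.5388 0.1024 0.1412] z [-0.     0.001 -1.   ] F [-0.5  3.2 -1.8] g 0.0345 j [ 0.19  0.39 -0.03  1.15  0.    0.23]
wells [[276.0, 219.8], [366.1, 219.3], [444.2, 218.4], [505.7, 217.5]]
rel [0.0009, -0.0002, 0.0493, 0.0004, -0.0004, -0.0026]
```

View pics/w16f.png

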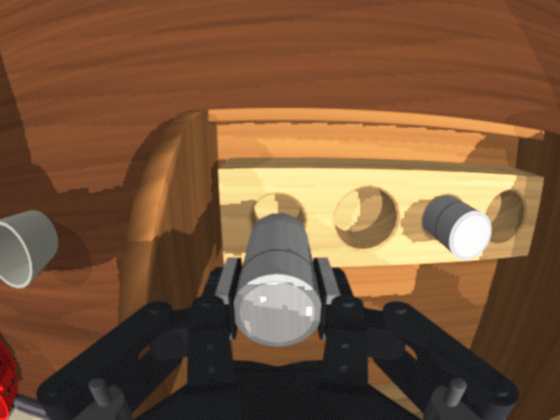

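Call:
{"name": "apply_moves", "arguments": {"plan": [0, 0.002, -0.02, 0, 0, 0, 0, 0.002, -0.06, 0, 0, 0, 0, 0, -0.1, 0, 0, 0, 0, 0, -0.12, 0, 0, 0.12, 0, 0, -0.12, 0, 0, 0.24, 0, 0, -0.12, 0, 0, 0.36, 0, 0, -0.12, 0, 0, 0.48, 0, 0, -0.12, 0, 0, 0.6, 0, 0, -0.12, 0, 0, 0.72, 0, 0, -0.12, 0, 0, 0.84, 0, 0, -0.12, 0, 0, 0.96, 0, 0, -0.12, 0, 0, 1.08]}}

```text
clock: 21.58
eef_pos: [0.5385, 0.1012, 0.2607]
tool_rot: [0.535, 0.845, -0.001, -0.0]
ft_force: [0.2, 0.1, -2.7]
grip_width: 0.0348
```

```bash
python3 - <<'E'
from h import *
st(); p=W[0].copy(); p[2]=.14; print(rel(p,rot(0,-90)))
E
```

```text
t 21.5833 p [0.5385 0.1012 0.2607] z [-0.002 -0.002 -1.   ] F [ 0.2  0.1 -2.7] g 0.0348 j [ 0.19  0.33  0.2   1.45 -0.    1.32]
[0.0013, 0.0001, 0.1207, -0.002, 0.0016, 0.4814]
```

Call:
{"name": "apply_moves", "arguments": {"plan": [0, 0, 0, 0, 0, 0.12, 0, 0, 0, 0, 0, 0.24, 0, 0, 0, 0, 0, 0.36, 0, 0, 0.01, 0, 0, 0.48, 0.001, 0, 0.04, 0, 0, 0.481, 0.001, 0, 0.08, 0, 0, 0.481, 0.001, 0, 0.11, 0, 0, 0.481, 0.001, 0, 0.12, 0, 0, 0.481, 0.001, 0, 0.12, 0, 0, 0.481, 0.001, 0, 0.12, 0, 0, 0.481]}}

```text
clock: 22.42
eef_pos: [0.5383, 0.1028, 0.1413]
tool_rot: [0.719, 0.695, -0.001, -0.0]
ft_force: [0.1, 0.2, -1.4]
grip_width: 0.0342
```

```bash
python3 - <<'E'
from h import *
st(); o=sensors.get_obs();c=snap('wrist','w17.png')
print('wells',np.round([wproj(c,w,o) for w in W],1).tolist())
p=W[0].copy(); p[2]=.092; print(rel(p,rot(0,-90)))
E
```

```text
t 22.4167 p [0.5383 0.1028 0.1413] z [-0.001 -0.001 -1.   ] F [ 0.1  0.2 -1.4] g 0.0342 j [ 0.19  0.39 -0.03  1.16 -0.    1.79]
wells [[276.3, 222.6], [277.0, 129.4], [277.7, 33.2], [278.3, -51.1]]
[-0.001, -0.0015, 0.0505, 0.0013, 0.0001, 0.0071]
```

View pics/w17.png

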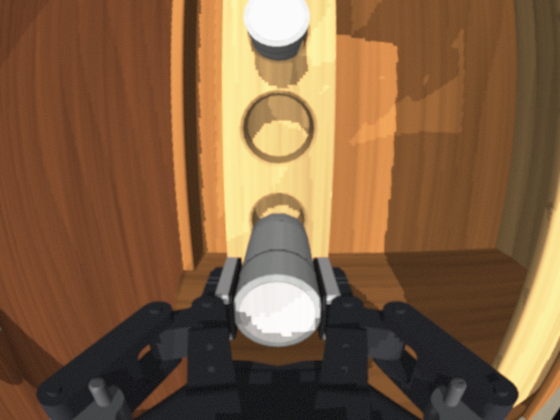

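Call:
{"name": "apply_moves", "arguments": {"plan": [-0.0005, 0, 0.015, 0, 0, 0, -0.0005, 0, 0.03, 0, 0, 0.007, -0.0005, 0, 0.04, 0, 0, 0.007, -0.0005, 0, 0.047, 0, 0, 0.007, -0.0005, 0, 0.05, 0, 0, 0.007, -0.0005, 0, 0.05, 0, 0, 0.007]}}

```text
clock: 22.97
eef_pos: [0.5379, 0.1028, 0.0907]
tool_rot: [0.721, 0.693, -0.001, -0.001]
ft_force: [-0.1, 0.4, -2.3]
grip_width: 0.0345
```

```bash
python3 - <<'E'
from h import *
st(); p=W[0].copy(); p[2]=.068; print(rel(p,rot(0,-90)))
E
```

```text
t 22.9667 p [0.5379 0.1028 0.0907] z [-0.002 -0.    -1.   ] F [-0.1  0.4 -2.3] g 0.0345 j [ 0.19  0.43 -0.1   1.04  0.    1.8 ]
[-0.0006, 0.0001, 0.0227, -0.0017, 0.0003, 0.0007]
```

Entered cleanly. Continue to the floor.

Call:
{"name": "apply_moves", "arguments": {"plan": [0, 0, 0.007, 0, 0, 0, 0, 0, 0.014, 0, 0, 0, 0, 0, 0.019, 0, 0, 0, 0, 0, 0.0225, 0, 0, 0, 0, 0, 0.0225, 0, 0, 0]}}

```text
clock: 23.38
eef_pos: [0.5375, 0.1028, 0.0682]
tool_rot: [0.721, 0.693, -0.001, -0.001]
ft_force: [-0.9, 0.1, 0.8]
grip_width: 0.0344
```

```bash
python3 - <<'E'
from h import *
st()
E
```

```text
t 23.3833 p [0.5375 0.1028 0.0682] z [-0.002 -0.    -1.   ] F [-0.9  0.1  0.8] g 0.0344 j [ 0.19  0.46 -0.13  0.99  0.    1.8 ]
```

Call:
{"name": "apply_moves", "arguments": {"plan": [0, 0, 0, 0, 0, 0, 0, 0, 0, 0, 0, 0, 0, 0, -0.002, 0, 0, 0, 0, 0, -0.03, 0, 0, 0, 0, 0, -0.07, 0, 0, 0, 0, 0, -0.11, 0, 0, 0, 0, 0, -0.15, 0, 0, 0, 0, 0, -0.19, 0, 0, -0.12, 0, 0, -0.22, 0, 0, -0.24, 0, 0, -0.22, 0, 0, -0.36, 0, 0, -0.22, 0, 0, -0.48, 0, 0, -0.22, 0, 0, -0.6], "grip": 0.052}}

```text
clock: 24.38
eef_pos: [0.5387, 0.1029, 0.2895]
tool_rot: [0.481, 0.877, 0.0, 0.0]
ft_force: [-0.3, -0.3, 0.1]
grip_width: 0.052
```

```bash
python3 - <<'E'
from h import *
st(); o=sensors.get_obs(); toptubes(); c=snap('wrist','w18.png')
print([np.round(wproj(c,W[i]+[0,0,.04],o),1) for i in (0,2)])
print(rel([.549,-.3275,.25],rot(0)))
E
```

```text
t 24.3833 p [0.5387 0.1029 0.2895] z [ 0.001  0.    -1.   ] F [-0.3 -0.3  0.1] g 0.052 j [0.19 0.32 0.27 1.51 0.   1.19]
top 204 [379.9 196.4] [ 0.5712 -0.3277  0.08  ]
top 166 [324.1 198.8] [ 0.5632 -0.168   0.08  ]
top 207 [427.6 222.1] [ 0.4989 -0.4626  0.08  ]
[array([275.4, 187. ]), array([350.4,  83. ])]
[-0.3703, -0.2195, 0.0386, -0.0006, -0.0008, -0.9705]
```

View pics/w18.png

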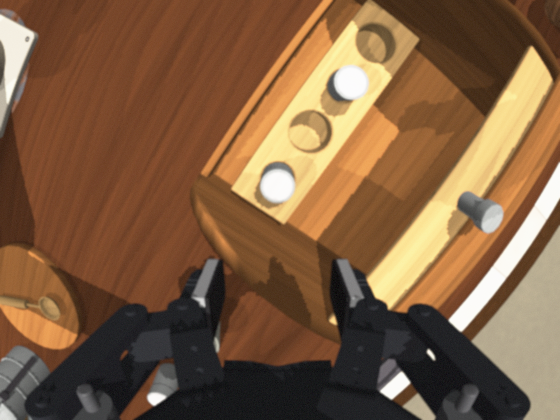

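Call:
{"name": "apply_moves", "arguments": {"plan": [-0.03, -0.018, 0, 0, 0, -0.11, -0.062, -0.036, 0, 0, 0, -0.21, -0.095, -0.055, 0, 0, 0, -0.31, -0.127, -0.074, 0, 0, 0, -0.41, -0.16, -0.093, 0, 0, 0, -0.51, -0.192, -0.112, 0, 0, 0, -0.61, -0.225, -0.131, 0.005, 0, 0, -0.71, -0.257, -0.15, 0.01, 0, 0, -0.81, -0.29, -0.17, 0.02, 0, 0, -0.9, -0.322, -0.19, 0.03, 0, 0, -0.97, -0.35, -0.207, 0.038, 0, 0, -0.97, -0.37, -0.2195, 0.038, 0, 0, -0.97], "grip": 0.085}}

```text
clock: 25.48
eef_pos: [0.5473, -0.3301, 0.2474]
tool_rot: [0.023, 1.0, 0.0, -0.003]
ft_force: [1.0, 0.9, -0.7]
grip_width: 0.085
```

Call:
{"name": "apply_moves", "arguments": {"plan": [0, 0, 0.025, 0, 0, 0, 0, 0, 0.05, 0, 0, 0, 0, 0, 0.05, 0, 0, 0, 0, 0, 0.05, 0, 0, 0, 0, 0, 0.05, 0, 0, 0]}}

```text
clock: 25.9
eef_pos: [0.5491, -0.3273, 0.2013]
tool_rot: [0.021, 1.0, -0.0, -0.001]
ft_force: [-0.3, -0.2, 0.2]
grip_width: 0.0849
```

```bash
python3 - <<'E'
from h import *
st(); tubew(fn='w19.png'); toptubes(); st()
print(rel([.572,-.3275,.044],rot(0)))
E
```

```text
t 25.9 p [ 0.5491 -0.3273  0.2013] z [-0.001 -0.001 -1.   ] F [-0.3 -0.2  0.2] g 0.0849 j [-0.54  0.54  0.37  1.4  -0.   -0.5 ]
[20  0 32 29] [35.8 14.6] [ 5.2 36.3] world [ 0.3442 -0.5544  0.08  ]
[100 130  46  52] [122.5 155.4] [45.3 51.6] world [ 0.4986 -0.4601  0.08  ]
[395 173  68  74] [428.7 209.7] [63.9 75.3] world [ 0.5598 -0.1886  0.08  ]
[252 202  53  51] [277.9 227.1] [50.4 52.7] world [ 0.5698 -0.3269  0.08  ]
[524 366  36  54] [545.9 389.3] [33.3 57.5] world [0.9093 0.1394 0.08  ]
[  0 384  26  36] [  9.2 399. ] [21.3 38.7] world [ 0.9008 -0.8395  0.08  ]
[407 399  50  21] [436.4 410.4] [19.  50.9] world [ 0.8642 -0.1113  0.08  ]
[ 99 408  41  12] [114.1 414.2] [10.6 46.1] world [ 0.8566 -0.5779  0.08  ]
top 427 [326.5 198.5] [ 0.5641 -0.1749  0.08  ]
t 26.0 p [ 0.5498 -0.3275  0.2024] z [ 0.001 -0.002 -1.   ] F [-0.2  0.6  0.2] g 0.0849 j [-0.54  0.54  0.37  1.4  -0.   -0.5 ]
[-0.022, 0.0012, 0.1585, -0.0021, 0.0013, -0.0003]
```

View pics/w19.png

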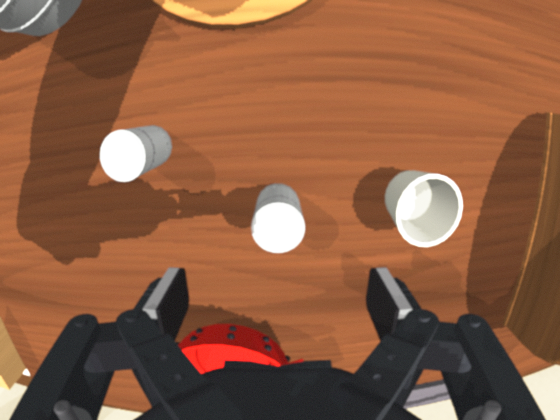

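Call:
{"name": "apply_moves", "arguments": {"plan": [-0.012, 0, 0.01, 0, 0, 0, -0.0215, 0.001, 0.035, 0, 0, 0, -0.0215, 0.001, 0.07, 0, 0, 0, -0.0215, 0.001, 0.105, 0, 0, 0, -0.0215, 0.001, 0.135, 0, 0, 0, -0.0215, 0.001, 0.1585, 0, 0, 0, -0.0215, 0.001, 0.1585, 0, 0, 0, -0.0215, 0.001, 0.1585, 0, 0, 0]}}

```text
clock: 26.67
eef_pos: [0.5698, -0.3268, 0.0417]
tool_rot: [0.02, 1.0, 0.0, -0.002]
ft_force: [0.0, -0.1, 0.2]
grip_width: 0.0847
```

Call:
{"name": "apply_moves", "arguments": {"plan": [0, 0, 0, 0, 0, 0, 0, 0, 0, 0, 0, 0, 0, 0, 0, 0, 0, 0, 0, 0, 0, 0, 0, 0, 0, 0, 0, 0, 0, 0, 0, 0, 0, 0, 0, 0], "grip": 0.02}}

```text
clock: 27.17
eef_pos: [0.5716, -0.328, 0.0445]
tool_rot: [0.02, 1.0, -0.001, 0.001]
ft_force: [-0.2, 0.7, 5.8]
grip_width: 0.0445
```

```bash
python3 - <<'E'
from h import *
st(); p=W[1].copy(); p[2]=.3; print(p,rel(p,rot(0)))
E
```

```text
t 27.1667 p [ 0.5716 -0.328   0.0445] z [ 0.003 -0.003 -1.   ] F [-0.2  0.7  5.8] g 0.0445 j [-0.52  0.67  0.19  1.08 -0.   -0.48]
[0.54054413 0.16813779 0.3       ] [0.0503, 0.4939, -0.2568, -0.0024, 0.0027, -0.0001]
```

Call:
{"name": "apply_moves", "arguments": {"plan": [0, 0, -0.02, 0, 0, 0, 0, 0, -0.06, 0, 0, 0, 0, 0, -0.1, 0, 0, 0, 0, 0, -0.14, 0, 0, 0, 0.002, 0.01, -0.18, 0, 0, 0, 0.006, 0.04, -0.215, 0, 0, 0, 0.01, 0.08, -0.245, 0, 0, 0, 0.014, 0.12, -0.257, 0, 0, 0, 0.018, 0.16, -0.257, 0, 0, 0, 0.022, 0.2, -0.257, 0, 0, 0, 0.026, 0.24, -0.257, 0, 0, 0, 0.03, 0.28, -0.257, 0, 0, 0]}}

```text
clock: 28.17
eef_pos: [0.5512, -0.0505, 0.2989]
tool_rot: [0.021, 1.0, -0.0, -0.001]
ft_force: [0.4, 0.4, -3.9]
grip_width: 0.0447
```

Call:
{"name": "apply_moves", "arguments": {"plan": [0.004, 0.04, 0, 0, 0, 0, 0.008, 0.08, 0, 0, 0, 0, 0.012, 0.12, 0, 0, 0, 0, 0.016, 0.16, 0, 0, 0, 0, 0.02, 0.195, 0, 0, 0, 0, 0.02, 0.212, 0, 0, 0, 0, 0.02, 0.212, 0.01, 0, 0, 0, 0.02, 0.212, 0.01, 0, 0, 0, 0.02, 0.212, 0.01, 0, 0, 0]}}

```text
clock: 28.92
eef_pos: [0.5397, 0.1604, 0.2878]
tool_rot: [0.02, 1.0, -0.001, -0.002]
ft_force: [0.2, -0.4, -3.6]
grip_width: 0.0446
```

```bash
python3 - <<'E'
from h import *
st(); p=W[1].copy(); p[2]=.15; print(p,rel(p,rot(0))); toptubes()
E
```

```text
t 28.9167 p [0.5397 0.1604 0.2878] z [-0.004 -0.001 -1.   ] F [ 0.2 -0.4 -3.6] g 0.0446 j [ 0.29  0.36  0.31  1.53 -0.    0.33]
[0.54054413 0.16813779 0.15      ] [-0.0011, 0.008, 0.1378, -0.0014, -0.0042, 0.0003]
top 162 [324.1 198.7] [ 0.5635 -0.1682  0.08  ]
top 206 [427.6 222.1] [ 0.4988 -0.4626  0.08  ]
```

Call:
{"name": "apply_moves", "arguments": {"plan": [-0.001, 0.008, 0.01, 0, 0, 0, -0.001, 0.008, 0.045, 0, 0, 0, -0.001, 0.008, 0.085, 0, 0, 0, -0.001, 0.008, 0.12, 0, 0, 0, -0.001, 0.008, 0.138, 0, 0, 0, -0.001, 0.008, 0.138, 0, 0, 0, -0.001, 0.008, 0.138, 0, 0, 0, -0.001, 0.008, 0.138, 0, 0, 0]}}

```text
clock: 29.63
eef_pos: [0.5431, 0.1685, 0.1523]
tool_rot: [0.021, 1.0, 0.0, 0.001]
ft_force: [0.3, 0.5, -2.5]
grip_width: 0.0447
```

```bash
python3 - <<'E'
from h import *
over(1,'w20.png',.092)
E
```

```text
t 29.6333 p [0.5431 0.1685 0.1523] z [ 0.001  0.001 -1.   ] F [ 0.3  0.5 -2.5] g 0.0447 j [0.3  0.42 0.05 1.2  0.   0.34]
wells [[189.2, 212.8], [275.7, 212.7], [362.3, 212.5], [438.1, 212.2]]
rel [0.003, -0.0007, 0.0609, 0.0013, 0.0023, -0.0008]
```

View pics/w20.png

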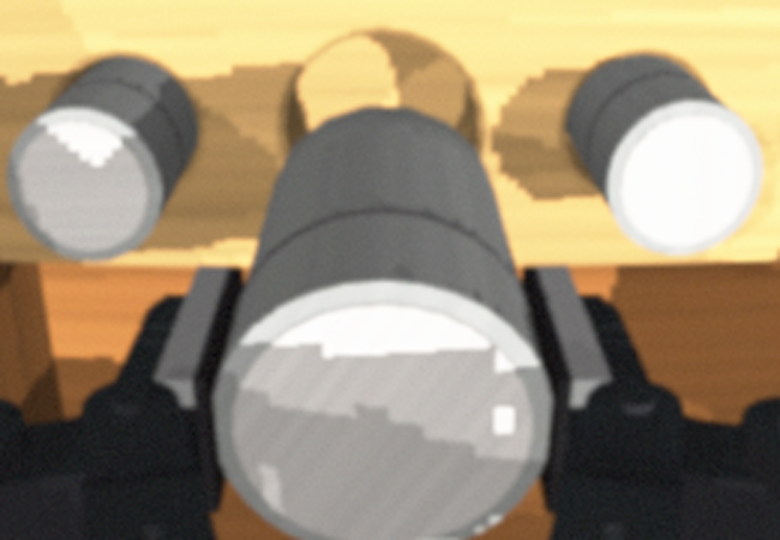

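Call:
{"name": "apply_moves", "arguments": {"plan": [0.0015, -0.0005, 0.015, 0, 0, 0, 0.002, -0.0005, 0.035, 0, 0, 0, 0.002, -0.0005, 0.048, 0, 0, 0, 0.002, -0.0005, 0.056, 0, 0, 0, 0.002, -0.0005, 0.06, 0, 0, 0, 0.002, -0.0005, 0.06, 0, 0, 0]}}

```text
clock: 30.18
eef_pos: [0.5401, 0.1681, 0.0911]
tool_rot: [0.02, 1.0, 0.0, -0.0]
ft_force: [-1.5, 0.5, -2.4]
grip_width: 0.0446
```

```bash
python3 - <<'E'
from h import *
over(1,'w21.png',.067)
E
```

```text
t 30.1833 p [0.5401 0.1681 0.0911] z [-0.001  0.    -1.   ] F [-1.5  0.5 -2.4] g 0.0446 j [ 0.3   0.47 -0.05  1.06  0.    0.34]
wells [[165.5, 249.3], [276.6, 250.7], [387.6, 249.0], [477.5, 245.3]]
rel [-0.0002, -0.0, 0.0246, 0.0003, -0.0002, -0.0003]
```

Call:
{"name": "apply_moves", "arguments": {"plan": [-0.0005, 0, 0.007, 0, 0, 0, -0.0005, 0, 0.014, 0, 0, 0, -0.0005, 0, 0.02, 0, 0, 0, -0.0005, 0, 0.0245, 0, 0, 0, -0.0005, 0, 0.0245, 0, 0, 0, -0.0005, 0, 0.0245, 0, 0, 0]}}

```text
clock: 30.73
eef_pos: [0.5402, 0.168, 0.0675]
tool_rot: [0.02, 1.0, 0.0, -0.0]
ft_force: [-3.1, -0.5, 8.0]
grip_width: 0.0449
```

```bash
python3 - <<'E'
from h import *
st()
E
```

```text
t 30.7333 p [0.5402 0.168  0.0675] z [-0.001  0.    -1.   ] F [-3.1 -0.5  8. ] g 0.0449 j [ 0.3   0.49 -0.08  1.    0.    0.34]
```

Call:
{"name": "apply_moves", "arguments": {"plan": [0, 0, 0, 0, 0, 0, 0, 0, 0, 0, 0, 0, 0, 0, -0.002, 0, 0, 0, 0, 0, -0.03, 0, 0, 0, 0, 0, -0.07, 0, 0, 0, 0, 0, -0.11, 0, 0, 0, 0, 0, -0.15, 0, 0, 0, 0, 0, -0.19, 0, 0, 0, 0, 0, -0.22, 0, 0, 0, 0, 0, -0.22, 0, 0, 0], "grip": 0.056}}

```text
clock: 31.57
eef_pos: [0.5435, 0.1689, 0.2942]
tool_rot: [0.02, 1.0, 0.002, 0.006]
ft_force: [1.0, 0.7, -0.5]
grip_width: 0.0559
```

```bash
python3 - <<'E'
from h import *
st(); snap('wrist','w22.png'); toptubes()
print(rel([.499,-.4625+.022,.28],rot(0,90)))
E
```

```text
t 31.5667 p [0.5435 0.1689 0.2942] z [ 0.012  0.004 -1.   ] F [ 1.   0.7 -0.5] g 0.0559 j [0.3  0.36 0.33 1.53 0.   0.34]
top 157 [324.  198.6] [ 0.5636 -0.1678  0.08  ]
top 206 [427.6 222.1] [ 0.4988 -0.4626  0.08  ]
[0.0178, -0.61, 0.0071, -0.0007, 0.0025, -1.571]
```

View pics/w22.png

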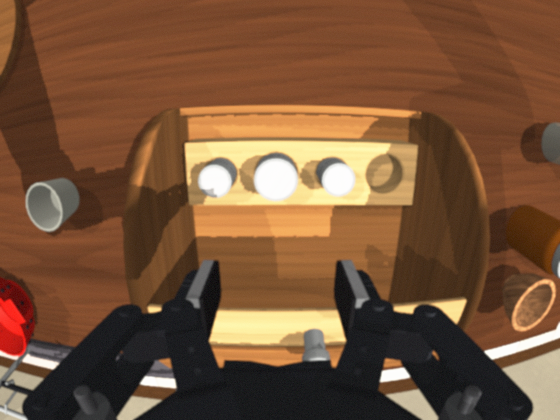

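Call:
{"name": "apply_moves", "arguments": {"plan": [0.001, -0.03, 0, 0, 0, -0.09, 0.002, -0.07, 0, 0, 0, -0.19, 0.003, -0.11, 0, 0, 0, -0.29, 0.005, -0.15, 0, 0, 0, -0.39, 0.006, -0.19, 0, 0, 0, -0.49, 0.007, -0.23, 0, 0, 0, -0.59, 0.009, -0.27, 0, 0, 0, -0.69, 0.01, -0.31, 0, 0, 0, -0.79, 0.011, -0.35, 0, 0, 0, -0.89, 0.012, -0.39, 0, 0, 0, -0.99, 0.013, -0.43, 0.003, 0, 0, -1.09, 0.014, -0.47, 0.005, 0, 0, -1.19], "grip": 0.085}}

```text
clock: 32.67
eef_pos: [0.5062, -0.3026, 0.2788]
tool_rot: [-0.546, 0.838, 0.002, -0.002]
ft_force: [1.6, 0.1, -0.3]
grip_width: 0.0847
```

```bash
python3 - <<'E'
from h import *
st(); 
print(rel([.499,-.4625+.022,.2],rot(0,90)))
E
```

```text
t 32.6667 p [ 0.5062 -0.3026  0.2788] z [-0.005  0.002 -1.   ] F [ 1.6  0.1 -0.3] g 0.0847 j [-0.54  0.42  0.38  1.54 -0.   -1.69]
[0.129, -0.0496, 0.0786, 0.0054, 0.0005, -0.3762]
```

Call:
{"name": "apply_moves", "arguments": {"plan": [0.03, -0.012, 0, 0, 0, -0.1, 0.06, -0.024, 0, 0, 0, -0.2, 0.09, -0.036, 0.01, 0, 0, -0.3, 0.12, -0.046, 0.03, 0, 0, -0.376, 0.129, -0.05, 0.06, 0, 0, -0.376, 0.129, -0.05, 0.078, 0, 0, -0.376, 0.129, -0.05, 0.078, 0, 0, -0.376, 0.129, -0.05, 0.078, 0, 0, -0.376, 0.129, -0.05, 0.078, 0, 0, -0.376]}}

```text
clock: 33.42
eef_pos: [0.5004, -0.4389, 0.2036]
tool_rot: [-0.691, 0.723, 0.001, -0.001]
ft_force: [0.4, 0.3, 1.0]
grip_width: 0.0851
```

```bash
python3 - <<'E'
from h import *
st(); tubew(fn='w23.png'); toptubes(); st()
print(rel([.499,-.4625,.0435],rot(0,90)))
E
```

```text
t 33.4167 p [ 0.5004 -0.4389  0.2036] z [-0.002 -0.    -1.   ] F [0.4 0.3 1. ] g 0.0851 j [-0.72  0.6   0.47  1.45 -0.   -2.25]
[507   0  53  65] [538.1  23.8] [47.1 72.6] world [ 0.224  -0.6209  0.08  ]
[250 148  56  55] [277.5 175. ] [54.4 55.4] world [ 0.4989 -0.4628  0.08  ]
[501 206  27  25] [512.9 219.3] [ 4.3 40. ] world [ 0.2515 -0.4108  0.08  ]
[422 265  16  21] [428.7 275.2] [13.7 18.3] world [ 0.3509 -0.3566  0.08  ]
[  0 286  38 107] [ 13.3 348.5] [ 32.1 100.2] world [ 0.905  -0.2334  0.08  ]
[514 346  46  31] [541.4 362.3] [25.5 49.6] world [ 0.0913 -0.1595  0.08  ]
top 429 [326.5 198.5] [ 0.5641 -0.1749  0.08  ]
top 192 [427.1 222.2] [ 0.4985 -0.4612  0.08  ]
t 33.5167 p [ 0.5011 -0.4393  0.2053] z [ 0.    -0.002 -1.   ] F [-0.1 -0.2  0.1] g 0.0849 j [-0.72  0.59  0.47  1.45 -0.   -2.25]
[0.0229, 0.0012, 0.1618, -0.0005, -0.0023, -0.004]
```

View pics/w23.png

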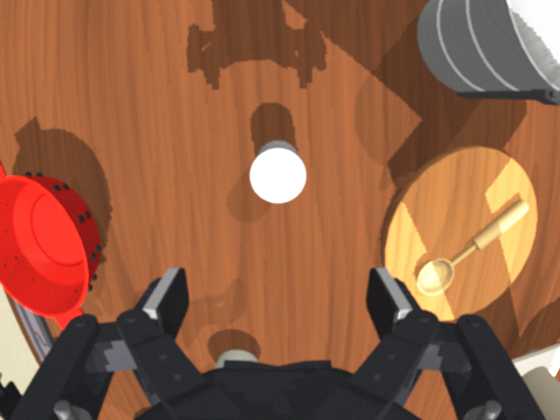

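Call:
{"name": "apply_moves", "arguments": {"plan": [0.012, 0.001, 0.01, 0, 0, 0, 0.0225, 0.001, 0.035, 0, 0, 0, 0.0225, 0.001, 0.07, 0, 0, 0, 0.0225, 0.001, 0.105, 0, 0, 0, 0.0225, 0.001, 0.14, 0, 0, 0, 0.0225, 0.001, 0.1615, 0, 0, -0.004, 0.0225, 0.001, 0.1615, 0, 0, -0.004, 0.0225, 0.001, 0.1615, 0, 0, -0.004]}}

```text
clock: 34.18
eef_pos: [0.4972, -0.4616, 0.0408]
tool_rot: [-0.692, 0.722, 0.002, -0.001]
ft_force: [0.7, 0.1, 0.9]
grip_width: 0.0848
```

Call:
{"name": "apply_moves", "arguments": {"plan": [0, 0, 0, 0, 0, 0, 0, 0, 0, 0, 0, 0, 0, 0, 0, 0, 0, 0, 0, 0, 0, 0, 0, 0, 0, 0, 0, 0, 0, 0, 0, 0, 0, 0, 0, 0], "grip": 0.02}}

```text
clock: 34.68
eef_pos: [0.499, -0.4632, 0.0447]
tool_rot: [-0.692, 0.722, -0.002, -0.001]
ft_force: [-0.6, 0.1, 6.0]
grip_width: 0.0446
```

```bash
python3 - <<'E'
from h import *
st(); p=W[3].copy(); p[2]=.3; print(p,rel(p,rot(0,90)))
E
```

```text
t 34.6833 p [ 0.499  -0.4632  0.0447] z [ 0.001 -0.004 -1.   ] F [-0.6  0.1  6. ] g 0.0446 j [-0.75  0.72  0.26  1.12 -0.   -2.28]
[0.54584152 0.30003145 0.3       ] [-0.7635, -0.0157, -0.2582, -0.0016, -0.0038, -0.0011]
```

Call:
{"name": "apply_moves", "arguments": {"plan": [0, 0, -0.02, 0, 0, 0, 0, 0, -0.06, 0, 0, 0, 0, 0, -0.1, 0, 0, 0, 0, 0, -0.14, 0, 0, 0, -0.01, 0, -0.18, 0, 0, 0, -0.04, -0.001, -0.215, 0, 0, 0, -0.08, -0.002, -0.245, 0, 0, 0, -0.12, -0.002, -0.257, 0, 0, 0, -0.16, -0.003, -0.257, 0, 0, 0, -0.2, -0.004, -0.257, 0, 0, 0, -0.24, -0.005, -0.257, 0, 0, 0, -0.28, -0.006, -0.257, 0, 0, 0]}}

```text
clock: 35.68
eef_pos: [0.5149, -0.185, 0.299]
tool_rot: [-0.692, 0.722, 0.0, -0.001]
ft_force: [1.1, -0.2, -3.3]
grip_width: 0.0448
```

Call:
{"name": "apply_moves", "arguments": {"plan": [-0.04, -0.001, 0, 0, 0, 0, -0.08, -0.002, 0, 0, 0, 0, -0.12, -0.002, 0, 0, 0, 0, -0.16, -0.003, 0, 0, 0, 0, -0.2, -0.004, 0, 0, 0, 0, -0.24, -0.005, 0, 0, 0, 0, -0.28, -0.006, 0, 0, 0, 0, -0.32, -0.007, 0, 0, 0, 0, -0.36, -0.008, 0, 0, 0, 0, -0.4, -0.009, 0, 0, 0, 0, -0.44, -0.01, 0, 0, 0, 0, -0.465, -0.01, 0, 0, 0, 0]}}

```text
clock: 36.68
eef_pos: [0.5438, 0.2812, 0.2979]
tool_rot: [-0.694, 0.72, 0.001, -0.001]
ft_force: [0.1, 0.3, -3.0]
grip_width: 0.0451
```

```bash
python3 - <<'E'
from h import *
st(); p=W[3].copy(); p[2]=.15; print(p,rel(p,rot(0,90)))
E
```

```text
t 36.6833 p [0.5438 0.2812 0.2979] z [-0.003  0.001 -1.   ] F [ 0.1  0.3 -3. ] g 0.0451 j [ 0.48  0.47  0.5   1.61  0.   -1.06]
[0.54584152 0.30003145 0.15      ] [-0.0187, -0.0017, 0.1479, 0.0028, 0.0009, 0.0021]
```

Call:
{"name": "apply_moves", "arguments": {"plan": [-0.012, -0.001, 0, 0, 0, 0, -0.0187, -0.0015, 0.015, 0, 0, 0, -0.0187, -0.0015, 0.05, 0, 0, 0, -0.0187, -0.0015, 0.09, 0, 0, 0, -0.0187, -0.0015, 0.125, 0, 0, 0, -0.0187, -0.0015, 0.148, 0, 0, 0, -0.0187, -0.0015, 0.148, 0, 0, 0, -0.0187, -0.0015, 0.148, 0, 0, 0, -0.0187, -0.0015, 0.148, 0, 0, 0]}}

```text
clock: 37.43
eef_pos: [0.5477, 0.2964, 0.1525]
tool_rot: [-0.692, 0.722, 0.0, 0.001]
ft_force: [0.5, 0.1, -2.1]
grip_width: 0.0446
```

```bash
python3 - <<'E'
from h import *
st(); o=sensors.get_obs();c=snap('wrist','w24.png')
print('wells',np.round([wproj(c,w,o) for w in W],1).tolist())
p=W[3].copy(); p[2]=.092; print(rel(p,rot(0,90)))
E
```

```text
t 37.4333 p [0.5477 0.2964 0.1525] z [ 0.001  0.001 -1.   ] F [ 0.5  0.1 -2.1] g 0.0446 j [ 0.5   0.52  0.22  1.26  0.   -1.03]
wells [[280.0, -42.6], [280.2, 39.4], [280.2, 131.3], [280.1, 219.9]]
[-0.0032, 0.0027, 0.0613, -0.0022, 0.0022, -0.0011]
```

View pics/w24.png

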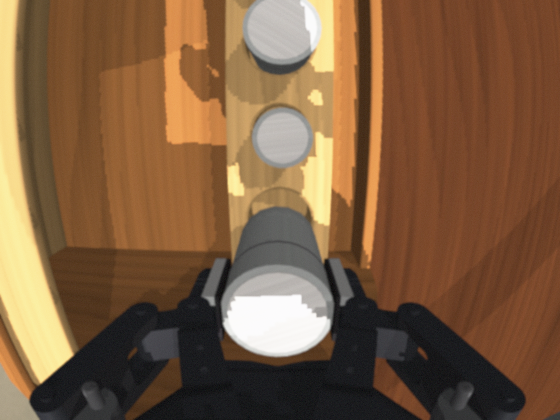

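Call:
{"name": "apply_moves", "arguments": {"plan": [-0.0032, 0.0022, 0.005, 0, 0, 0, -0.0032, 0.0025, 0.02, 0, 0, 0, -0.0032, 0.0025, 0.038, 0, 0, 0, -0.0032, 0.0025, 0.05, 0, 0, 0, -0.0032, 0.0025, 0.058, 0, 0, 0, -0.0032, 0.0025, 0.061, 0, 0, 0, -0.0032, 0.0025, 0.061, 0, 0, 0]}}

```text
clock: 38.07
eef_pos: [0.545, 0.2994, 0.0899]
tool_rot: [-0.692, 0.722, 0.0, 0.0]
ft_force: [1.7, -0.3, -3.7]
grip_width: 0.0447
```

```bash
python3 - <<'E'
from h import *
st(); p=W[3].copy(); p[2]=.067; print(rel(p,rot(0,90)))
E
```

```text
t 38.0667 p [0.545  0.2994 0.0899] z [-0.  0. -1.] F [ 1.7 -0.3 -3.7] g 0.0447 j [ 0.5   0.57  0.12  1.12  0.   -1.03]
[-0.0006, -0.0009, 0.0229, 0.0002, 0.0003, -0.0011]
```

Call:
{"name": "apply_moves", "arguments": {"plan": [-0.0005, -0.0005, 0.007, 0, 0, 0, -0.0005, -0.0005, 0.014, 0, 0, 0, -0.0005, -0.0005, 0.019, 0, 0, 0, -0.0005, -0.0005, 0.0228, 0, 0, 0, -0.0005, -0.0005, 0.0228, 0, 0, 0, -0.0005, -0.0005, 0.0228, 0, 0, 0]}}

```text
clock: 38.57
eef_pos: [0.545, 0.2997, 0.0677]
tool_rot: [-0.692, 0.722, 0.0, -0.0]
ft_force: [0.4, -1.0, 4.6]
grip_width: 0.0445
```

```bash
python3 - <<'E'
from h import *
st()
E
```

```text
t 38.5667 p [0.545  0.2997 0.0677] z [-0.001  0.    -1.   ] F [ 0.4 -1.   4.6] g 0.0445 j [ 0.5   0.59  0.09  1.08  0.   -1.03]
```

Bottomed. Release and lift.

Call:
{"name": "apply_moves", "arguments": {"plan": [0, 0, 0, 0, 0, 0, 0, 0, 0, 0, 0, 0, 0, 0, -0.002, 0, 0, 0, 0, 0, -0.03, 0, 0, 0, 0, 0, -0.07, 0, 0, 0, 0, 0, -0.11, 0, 0, 0, 0, 0, -0.15, 0, 0, 0, 0, 0, -0.19, 0, 0, 0, 0, 0, -0.23, 0, 0, 0, 0, 0, -0.25, 0, 0, 0, 0, 0, -0.25, 0, 0, 0], "grip": 0.06}}

```text
clock: 39.48
eef_pos: [0.5468, 0.3007, 0.3236]
tool_rot: [-0.692, 0.721, -0.001, 0.005]
ft_force: [-0.2, -1.2, -0.2]
grip_width: 0.06
```

```bash
python3 - <<'E'
from h import *
st(); t=snap('top','t25.png'); s=snap('scene','s25.png'); toptubes()
cv2.imwrite('pics/s25c.png',cv2.resize(cv2.cvtColor(s['pixels'],cv2.COLOR_RGB2BGR)[0:300,200:400],None,fx=2.0,fy=2.0,interpolation=cv2.INTER_CUBIC))
for w in W: print(np.round(proj(t,w+[0,0,.04]),1),np.round(proj(s,w+[0,0,.04]),1))
# closing: knob at 101 deg; pose behind knob, tool down, yaw 0
for th,t_,g,dz in((101,0,.02,0),):
    p=push(th,t_,.014,g,-1); print(p, rel(p+[0,0,.08],rot(0)), rel(p+[0,0,0.08],rot(0,90)))
E
```

```text
t 39.4833 p [0.5468 0.3007 0.3236] z [ 0.008  0.006 -1.   ] F [-0.2 -1.2 -0.2] g 0.06 j [ 0.5   0.49  0.6   1.68  0.   -1.03]
top 426 [326.6 198.4] [ 0.5642 -0.1753  0.08  ]
[228.6 206. ] [278.4 140.6]
[205.3 204.9] [278.  114.6]
[182.  203.8] [277.6  89.6]
[158.7 202.6] [277.3  65.7]
[0.7069135  0.19448231 0.22250916] [0.0983, -0.1663, 0.0127, 0.0018, -0.0033, 1.5698] [0.0983, -0.1663, 0.0127, 0.0032, -0.0009, -0.001]
```

View pics/s25c.png

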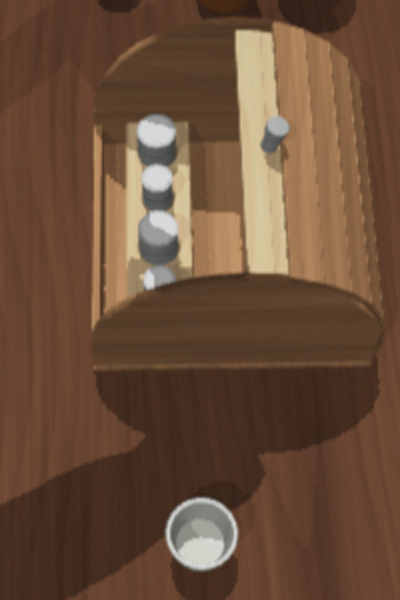

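```bash
python3 - <<'E'
from h import *
st()
p=push(101,20,.012,.012,-1); print(p.round(3), rel(p+[0,0,.1],rot(20)),rel([.56,.2,.33],rot(0)))
E
```

```text
t 39.6333 p [0.5449 0.2995 0.3156] z [-0.003 -0.001 -1.   ] F [ 0.5 -0.9 -0.1] g 0.0598 j [ 0.5   0.49  0.59  1.67  0.   -1.03]
[0.701 0.195 0.238] [0.0983, -0.1605, -0.0225, 0.2755, -0.2773, 1.5522] [0.0989, -0.0192, -0.0143, 0.0018, -0.0033, 1.5698]
```

Call:
{"name": "apply_moves", "arguments": {"plan": [0.005, 0, -0.005, 0, 0, 0.12, 0.012, -0.002, -0.01, 0, 0, 0.24, 0.02, -0.004, -0.02, 0, 0, 0.36, 0.03, -0.006, -0.02, 0, 0, 0.48, 0.04, -0.008, -0.02, 0, 0, 0.6, 0.05, -0.01, -0.02, 0, 0, 0.72, 0.06, -0.012, -0.02, 0, 0, 0.84, 0.07, -0.014, -0.02, 0, 0, 0.96, 0.08, -0.016, -0.02, 0, 0, 1.08, 0.09, -0.018, -0.02, 0, 0, 1.2, 0.1, -0.019, -0.02, 0, 0, 1.32, 0.1, -0.019, -0.02, 0, 0, 1.44], "grip": 0}}

```text
clock: 40.63
eef_pos: [0.5594, 0.1968, 0.334]
tool_rot: [-0.041, 0.999, -0.001, -0.003]
ft_force: [0.7, -0.4, -0.2]
grip_width: 0.0003
```

```bash
python3 - <<'E'
from h import *
st()
p=push(101,20,.012,.012,-1); print(p.round(3), rel(p+[0,0,.08],rot(20)))
E
```

```text
t 40.6333 p [0.5594 0.1968 0.334 ] z [-0.007 -0.003 -1.   ] F [ 0.7 -0.4 -0.2] g 0.0003 j [ 0.34  0.43  0.54  1.69 -0.    0.26]
[0.701 0.195 0.238] [-0.1414, -0.0137, 0.0153, 0.0187, -0.3556, 0.121]
```

Call:
{"name": "apply_moves", "arguments": {"plan": [-0.02, -0.002, 0, 0, -0.05, 0.03, -0.05, -0.005, 0, 0, -0.11, 0.06, -0.08, -0.008, 0, 0.005, -0.18, 0.09, -0.11, -0.011, 0.005, 0.01, -0.25, 0.121, -0.135, -0.0137, 0.01, 0.015, -0.32, 0.121, -0.1414, -0.0137, 0.015, 0.0187, -0.356, 0.121, -0.1414, -0.0137, 0.015, 0.0187, -0.356, 0.121, -0.1414, -0.0137, 0.015, 0.0187, -0.356, 0.121]}}

```text
clock: 41.3
eef_pos: [0.7003, 0.1975, 0.3179]
tool_rot: [0.016, 0.985, -0.002, 0.173]
ft_force: [-0.5, 0.2, 0.1]
grip_width: -0.0004
```

```bash
python3 - <<'E'
from h import *
st()
p=push(101,20,.012,.012,-1); print(p.round(3), rel(p+[0,0,.08],rot(20)),rel(p,rot(20)))
s=snap('scene','s26.png')
cv2.imwrite('pics/s26c.png',cv2.resize(cv2.cvtColor(s['pixels'],cv2.COLOR_RGB2BGR)[0:200,120:400],None,fx=2.7,fy=2.7,interpolation=cv2.INTER_CUBIC))
E
```

```text
t 41.3 p [0.7003 0.1975 0.3179] z [ 0.34 -0.01 -0.94] F [-0.5  0.2  0.1] g -0.0004 j [ 0.32  0.43  0.44  1.25 -0.12  0.34]
[0.701 0.195 0.238] [-0.0009, -0.0028, 0.0006, 0.0034, -0.0015, 0.0075] [0.0263, -0.0028, 0.0758, 0.0034, -0.0015, 0.0075]
```

View pics/s26c.png

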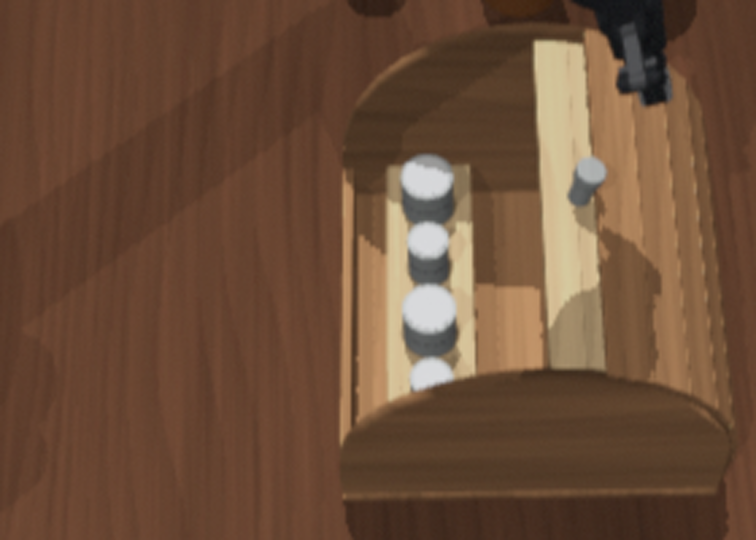

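Call:
{"name": "apply_moves", "arguments": {"plan": [0.01, -0.0028, 0.03, 0, 0, 0.007, 0.02, -0.0028, 0.06, 0, 0, 0.007, 0.0263, -0.0028, 0.0758, 0.003, 0, 0.007, 0.0263, -0.0028, 0.0758, 0.003, 0, 0.007, 0.0263, -0.0028, 0.0758, 0.003, 0, 0.007]}}

```text
clock: 41.77
eef_pos: [0.703, 0.1952, 0.2403]
tool_rot: [0.02, 0.984, -0.003, 0.175]
ft_force: [-0.5, 0.4, 0.8]
grip_width: -0.0001
```

```bash
cat >> h.py <<'E'
def close(ths,g=0.):
    st()
    for th in ths:
        t=20+22*(101-th)/89; p=push(th,t,.012,g,-1); print(th,p.round(3),rel(p,rot(t)))
E
python3 - <<'E'
from h import *
close((101,98,94,90,86,82,76,70))
E
```

```text
t 41.7667 p [0.703  0.1952 0.2403] z [ 0.344 -0.012 -0.939] F [-0.5  0.4  0.8] g -0.0001 j [ 0.32  0.44  0.26  1.05 -0.12  0.34]
101 [0.69  0.195 0.234] [0.0145, -0.0006, 0.0018, 0.0016, 0.0026, 0.0]
98 [0.68  0.196 0.236] [0.023, -0.0006, -0.0034, 0.0016, -0.0104, 0.0]
94 [0.667 0.196 0.237] [0.0347, -0.0006, -0.0097, 0.0016, -0.0276, -0.0]
90 [0.654 0.197 0.238] [0.0468, -0.0006, -0.0151, 0.0016, -0.0449, -0.0]
86 [0.641 0.197 0.238] [0.0593, -0.0006, -0.0197, 0.0016, -0.0621, -0.0]
82 [0.627 0.198 0.237] [0.0721, -0.0005, -0.0233, 0.0016, -0.0794, -0.0001]
76 [0.608 0.198 0.234] [0.0917, -0.0005, -0.0271, 0.0016, -0.1053, -0.0001]
70 [0.588 0.199 0.229] [0.1116, -0.0005, -0.0288, 0.0016, -0.1312, -0.0001]
```

Call:
{"name": "apply_moves", "arguments": {"plan": [0.008, 0, 0.001, 0, 0, 0, 0.0145, 0, 0.002, 0, 0, 0, 0.019, 0, 0, 0, -0.005, 0, 0.023, 0, -0.0034, 0, -0.01, 0, 0.029, 0, -0.0065, 0, -0.019, 0, 0.0347, 0, -0.0097, 0, -0.028, 0, 0.041, 0, -0.0125, 0, -0.036, 0, 0.0468, 0, -0.015, 0, -0.045, 0]}}

```text
clock: 42.43
eef_pos: [0.6565, 0.1975, 0.2428]
tool_rot: [0.02, 0.979, -0.002, 0.202]
ft_force: [4.8, -0.6, 1.8]
grip_width: 0.0001
```

```bash
python3 - <<'E'
from h import *
close((86,82,76,70,64,58,52))
s=snap('scene','s27.png')
cv2.imwrite('pics/s27c.png',cv2.resize(cv2.cvtColor(s['pixels'],cv2.COLOR_RGB2BGR)[0:200,120:400],None,fx=2.7,fy=2.7,interpolation=cv2.INTER_CUBIC))
E
```

```text
t 42.4333 p [0.6565 0.1975 0.2428] z [ 0.396 -0.012 -0.918] F [ 4.8 -0.6  1.8] g 0.0001 j [ 0.36  0.32  0.06  0.93 -0.15  0.37]
86 [0.641 0.197 0.238] [0.0163, -0.001, -0.0021, 0.0036, -0.0065, -0.002]
82 [0.627 0.198 0.237] [0.0289, -0.001, -0.0065, 0.0036, -0.0237, -0.0021]
76 [0.608 0.198 0.234] [0.0482, -0.0011, -0.0114, 0.0036, -0.0496, -0.0021]
70 [0.588 0.199 0.229] [0.068, -0.0011, -0.0142, 0.0036, -0.0755, -0.0021]
64 [0.57  0.2   0.222] [0.088, -0.0011, -0.0149, 0.0036, -0.1014, -0.0022]
58 [0.552 0.201 0.213] [0.1078, -0.0012, -0.0136, 0.0035, -0.1273, -0.0022]
52 [0.536 0.201 0.202] [0.1266, -0.0012, -0.0103, 0.0035, -0.1532, -0.0023]
```

View pics/s27c.png

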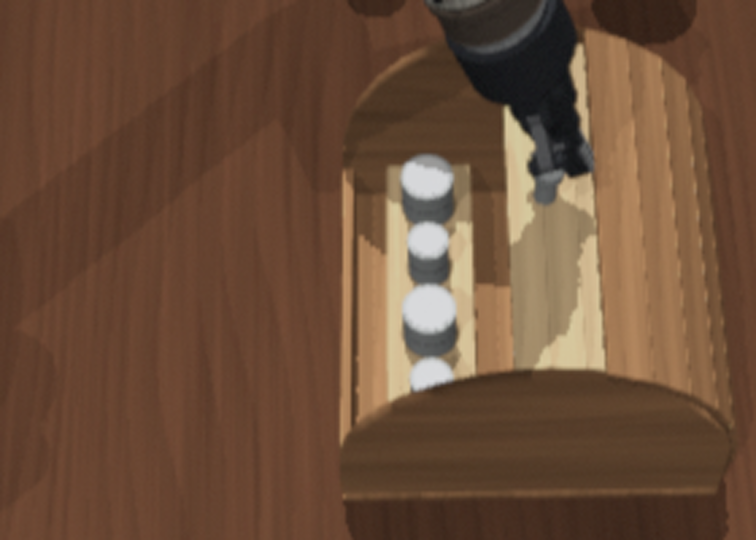

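Call:
{"name": "apply_moves", "arguments": {"plan": [0.008, 0, 0.001, 0.002, -0.004, 0, 0.0163, -0.001, 0, 0.0036, -0.0065, -0.002, 0.0225, -0.001, -0.002, 0.0036, -0.015, -0.002, 0.0289, -0.001, -0.004, 0.0036, -0.024, -0.002, 0.0385, -0.001, -0.007, 0.0036, -0.037, -0.002, 0.0482, -0.001, -0.009, 0.0036, -0.05, -0.002, 0.058, -0.001, -0.011, 0.0036, -0.063, -0.002, 0.068, -0.001, -0.0125, 0.0036, -0.0755, -0.002, 0.078, -0.001, -0.0135, 0.0036, -0.088, -0.002, 0.088, -0.001, -0.0145, 0.0036, -0.101, -0.002, 0.098, -0.001, -0.0142, 0.0036, -0.114, -0.002, 0.1078, -0.001, -0.0136, 0.0036, -0.127, -0.002]}}

```text
clock: 43.48
eef_pos: [0.5512, 0.2011, 0.2127]
tool_rot: [0.019, 0.965, -0.005, 0.263]
ft_force: [1.2, -0.8, 3.2]
grip_width: 0.0
```

```bash
python3 - <<'E'
from h import *
close((54,50,44,38,32,26,20,16,13,12,11))
s=snap('scene','s28.png')
cv2.imwrite('pics/s28c.png',cv2.resize(cv2.cvtColor(s['pixels'],cv2.COLOR_RGB2BGR)[0:200,120:400],None,fx=2.7,fy=2.7,interpolation=cv2.INTER_CUBIC))
E
```

```text
t 43.4833 p [0.5512 0.2011 0.2127] z [ 0.507 -0.02  -0.862] F [ 1.2 -0.8  3.2] g 0.0 j [ 0.48  0.1  -0.36  0.64 -0.25  0.46]
54 [0.541 0.201 0.206] [0.012, -0.0004, 0.001, 0.0008, -0.0194, -0.0001]
50 [0.531 0.202 0.198] [0.0247, -0.0004, 0.0023, 0.0008, -0.0367, -0.0001]
44 [0.517 0.202 0.185] [0.0435, -0.0004, 0.006, 0.0008, -0.0626, -0.0001]
38 [0.504 0.203 0.171] [0.0619, -0.0004, 0.0116, 0.0008, -0.0884, -0.0001]
32 [0.492 0.203 0.156] [0.0796, -0.0004, 0.0192, 0.0008, -0.1143, -0.0001]
26 [0.483 0.203 0.139] [0.0964, -0.0004, 0.0286, 0.0008, -0.1402, -0.0001]
20 [0.475 0.204 0.121] [0.1122, -0.0005, 0.0398, 0.0008, -0.1661, -0.0001]
16 [0.471 0.204 0.109] [0.1221, -0.0005, 0.0481, 0.0008, -0.1834, -0.0001]
13 [0.468 0.204 0.1  ] [0.1291, -0.0005, 0.0549, 0.0008, -0.1963, -0.0001]
12 [0.467 0.204 0.097] [0.1313, -0.0005, 0.0572, 0.0008, -0.2006, -0.0001]
11 [0.466 0.204 0.094] [0.1336, -0.0005, 0.0595, 0.0008, -0.2049, -0.0001]
```

View pics/s28c.png

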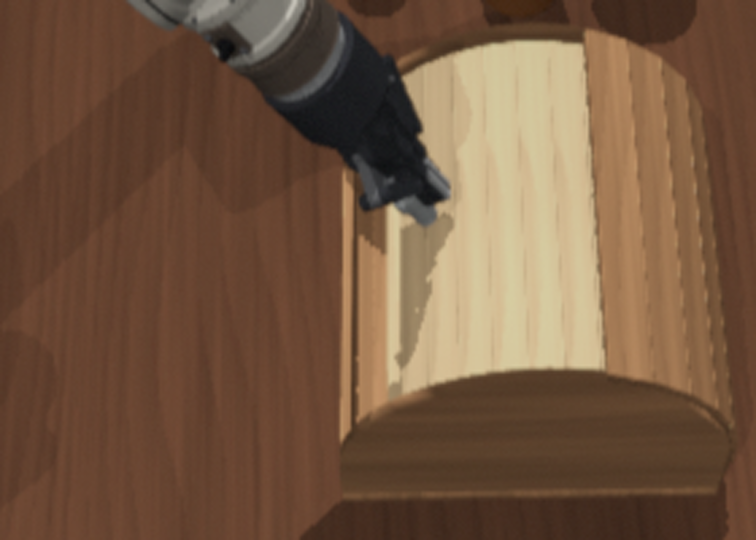

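Call:
{"name": "apply_moves", "arguments": {"plan": [0.012, 0, 0.001, 0, -0.019, 0, 0.0247, 0, 0.002, 0, -0.037, 0, 0.034, 0, 0.003, 0, -0.05, 0, 0.0435, 0, 0.004, 0, -0.063, 0, 0.053, 0, 0.006, 0, -0.076, 0, 0.062, 0, 0.009, 0, -0.088, 0, 0.071, 0, 0.012, 0, -0.101, 0, 0.08, 0, 0.016, 0, -0.114, 0, 0.0885, 0, 0.0195, 0, -0.127, 0, 0.0964, 0, 0.024, 0, -0.14, 0, 0.1045, 0, 0.029, 0, -0.153, 0, 0.112, 0, 0.0345, 0, -0.166, 0]}}

```text
clock: 44.53
eef_pos: [0.4712, 0.2041, 0.1246]
tool_rot: [0.018, 0.94, -0.007, 0.34]
ft_force: [0.2, -0.6, 2.3]
grip_width: -0.0004
```

```bash
python3 - <<'E'
from h import *
st()
for th in(18,16,14,13,12,11,10,9,8):
    t=20+22*(101-th)/89; p=push(th,t,.007,0,-1); print(th,p.round(3),rel(p,rot(t)))
E
```

```text
t 44.5333 p [0.4712 0.2041 0.1246] z [ 0.64  -0.025 -0.768] F [ 0.2 -0.6  2.3] g -0.0004 j [ 0.65  0.06 -0.79  0.15 -0.42  0.57]
18 [0.469 0.204 0.119] [0.0049, -0.0002, 0.003, 0.0002, -0.0126, 0.0008]
16 [0.467 0.204 0.113] [0.0104, -0.0002, 0.0064, 0.0002, -0.0212, 0.0008]
14 [0.465 0.204 0.107] [0.0158, -0.0002, 0.01, 0.0002, -0.0298, 0.0008]
13 [0.465 0.204 0.104] [0.0185, -0.0002, 0.0119, 0.0002, -0.0342, 0.0008]
12 [0.464 0.204 0.101] [0.0211, -0.0002, 0.0138, 0.0002, -0.0385, 0.0008]
11 [0.463 0.204 0.097] [0.0237, -0.0002, 0.0158, 0.0002, -0.0428, 0.0008]
10 [0.462 0.204 0.094] [0.0263, -0.0002, 0.0178, 0.0002, -0.0471, 0.0008]
9 [0.462 0.204 0.091] [0.0288, -0.0002, 0.0198, 0.0002, -0.0514, 0.0008]
8 [0.461 0.204 0.088] [0.0313, -0.0002, 0.0219, 0.0002, -0.0557, 0.0007]
```

Call:
{"name": "apply_moves", "arguments": {"plan": [0.005, 0, 0.003, 0, -0.012, 0, 0.0104, 0, 0.0064, 0, -0.021, 0, 0.0158, 0, 0.01, 0, -0.03, 0, 0.0185, 0, 0.012, 0, -0.034, 0, 0.0211, 0, 0.0138, 0, -0.0385, 0, 0.0211, 0, 0.0138, 0, -0.0385, 0]}}

```text
clock: 45.03
eef_pos: [0.4642, 0.2042, 0.1007]
tool_rot: [0.019, 0.933, -0.008, 0.359]
ft_force: [-0.6, -1.1, 4.6]
grip_width: 0.0003
```

```bash
python3 - <<'E'
from h import *
st()
E
```

```text
t 45.0333 p [0.4642 0.2042 0.1007] z [ 0.669 -0.027 -0.743] F [-0.6 -1.1  4.6] g 0.0003 j [ 0.68  0.11 -0.87 -0.   -0.46  0.58]
```

Call:
{"name": "apply_moves", "arguments": {"plan": [0.0015, 0, 0.0015, 0, 0, 0, 0.0025, 0, 0.0028, 0, 0, 0, 0.004, 0, 0.0045, 0, 0, 0, 0.004, 0, 0.0045, 0, 0, 0]}}

```text
clock: 45.37
eef_pos: [0.468, 0.2053, 0.0993]
tool_rot: [0.021, 0.931, -0.006, 0.363]
ft_force: [-3.1, -3.2, 19.0]
grip_width: 0.0002
```

```bash
python3 - <<'E'
from h import *
st()
E
```

```text
t 45.3667 p [0.468  0.2053 0.0993] z [ 0.677 -0.027 -0.736] F [-3.1 -3.2 19. ] g 0.0002 j [ 0.68  0.12 -0.87 -0.03 -0.46  0.58]
```

Call:
{"name": "apply_moves", "arguments": {"plan": [-0.002, 0, -0.002, 0, 0, 0, -0.005, 0, -0.02, 0, 0, 0, -0.008, 0, -0.05, 0, 0, 0, -0.01, 0, -0.09, 0, 0.06, 0, -0.01, 0, -0.13, 0, 0.16, 0, 0.0, 0, -0.16, 0, 0.26, 0, 0.0, 0, -0.19, 0, 0.36, 0, 0.0, 0, -0.2, 0, 0.46, 0, 0.0, 0, -0.2, 0, 0.56, 0, 0.0, 0, -0.2, 0, 0.66, 0, 0.0, 0, -0.2, 0, 0.7, 0, 0.0, 0, -0.2, 0, 0.7, 0]}}

```text
clock: 46.37
eef_pos: [0.3316, 0.2093, 0.2427]
tool_rot: [0.021, 1.0, -0.001, 0.015]
ft_force: [0.2, -0.4, -0.4]
grip_width: -0.0
```

```bash
python3 - <<'E'
from h import *
st(); o=sensors.get_obs(); c=snap('wrist','w30.png'); t=snap('top','t30.png'); s=snap('scene','s30.png')
cv2.imwrite('pics/t30c.png',cv2.resize(cv2.cvtColor(t['pixels'],cv2.COLOR_RGB2BGR)[105:250,115:275],None,fx=4,fy=4,interpolation=cv2.INTER_CUBIC))
cv2.imwrite('pics/s30c.png',cv2.resize(cv2.cvtColor(s['pixels'],cv2.COLOR_RGB2BGR)[0:200,200:400],None,fx=3,fy=3,interpolation=cv2.INTER_CUBIC))
for q in(0,.05,.1,.15):
    a=np.radians(12)+q; p=binp(-.196*np.cos(a),0,.196*np.sin(a)); b=np.radians(2)+q
    print(q,np.round(proj(t,p),1),np.round(proj(s,p),1),[np.round(wproj(c,binp(-.161*np.cos(b),y,.161*np.sin(b)),o),1) for y in(-.1,.1)],np.round(wproj(c,p,o),1))
print('sill top',[np.round(wproj(c,binp(-x,-.1,-.002),o),1) for x in(.165,.155)])
E
```

```text
t 46.3667 p [0.3316 0.2093 0.2427] z [ 0.03  -0.003 -1.   ] F [ 0.2 -0.4 -0.4] g -0.0 j [ 0.58  0.   -0.24  1.3  -0.02  0.62]
0 [192.  242.3] [232.  105.6] [array([195., 290.]), array([359.5, 289.7])] [277.2 285.6]
0.05 [191.4 241.4] [232.6 103.3] [array([193.6, 294. ]), array([360.9, 293.6])] [277.2 292.4]
0.1 [190.8 240.4] [233.3 101.1] [array([192.2, 298.3]), array([362.3, 298. ])] [277.3 299.8]
0.15 [190.2 239.1] [234.3  98.8] [array([190.8, 303. ]), array([363.7, 302.7])] [277.3 307.7]
sill top [array([195.9, 283.9]), array([196.9, 290.7])]
```

View pics/w30.png

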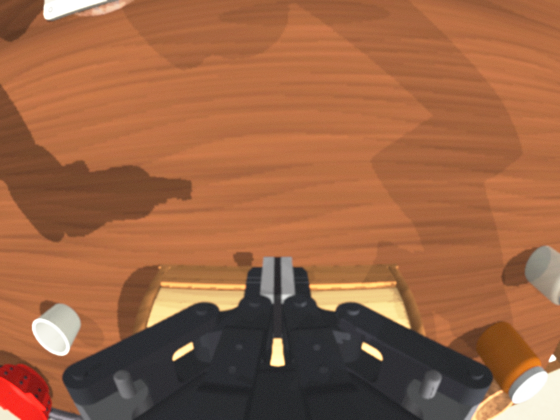

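View pics/t30c.png

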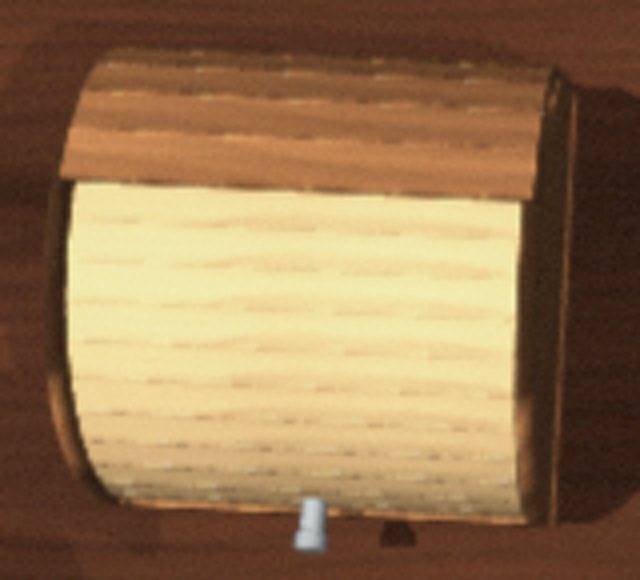

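View pics/s30c.png

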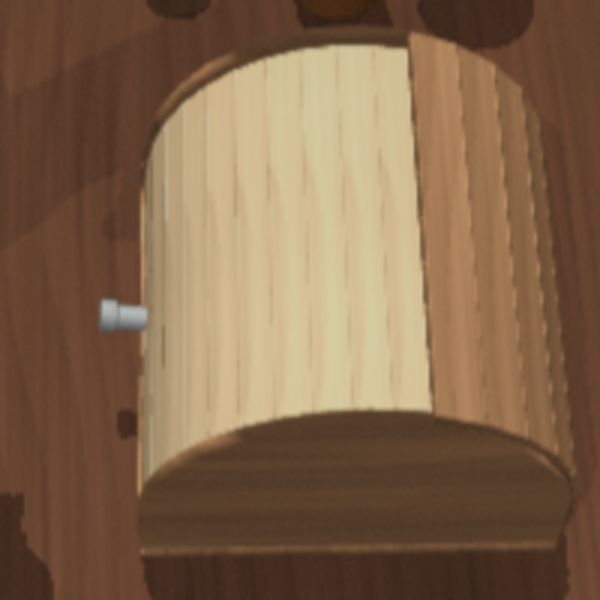

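```bash
python3 - <<'E'
import cv2
a=cv2.imread('pics/w30.png')[255:335,140:420]; cv2.imwrite('pics/w30c.png',cv2.resize(a,None,fx=2.8,fy=6,interpolation=cv2.INTER_CUBIC))
E
```

```text
(no output)
```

View pics/w30c.png

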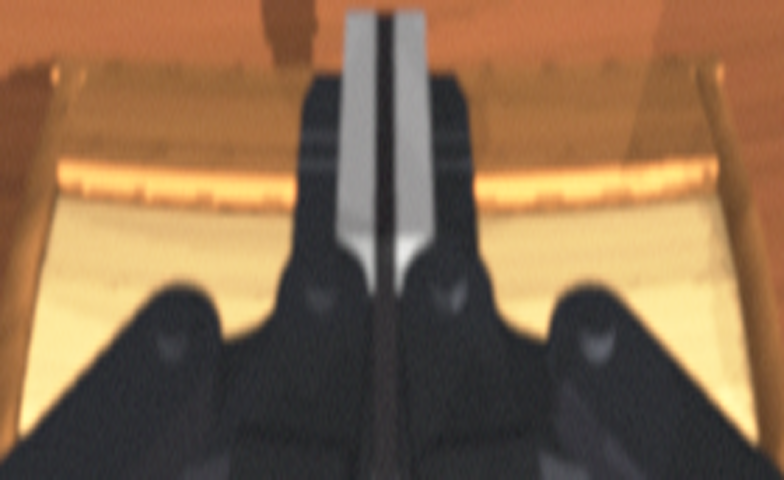

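```bash
python3 - <<'E'
from h import *
st(); print(bot.job_done())
E
```

```text
t 46.5167 p [0.3292 0.2089 0.2419] z [ 0.03  -0.004 -1.   ] F [-0.4 -0.5  0.5] g -0.0004 j [ 0.58 -0.   -0.25  1.3  -0.02  0.62]
the job is handed in; nothing more can be done
None
```

The job was done and handed in at about 46.5 s. I pushed the cover fully open to its stop and placed all four tubes: slim in wells 0 and 2, stout in wells 1 and 3. I then pushed the cover shut to its stop.

**What the last checks showed:**
- **Tubes:** each one went down until it touched the well floor, with the tool about 23 mm higher than when it was gripped, which matches fully home. The picture before closing shows all four upright in their wells.
- **Cover:** the final pictures show no gap at the sill. The knob is within about 1.5 px of its computed closed position, and the downward push was met with 19 N at the stop.
- **Teacup:** it is still standing, and the arm was retracted and touching nothing at hand-in.

**What did not go cleanly:**
- **Well 0:** on the first approach I measured about 3 N sideways, which I took to be the gripper knuckle on the bin's end cheek. I backed off, turned the jaws 90 degrees and placed the tube without further contact.
- **Camera agreement:** the wrist and top cameras differed by 1 to 4 mm. The tubes still went in with less than 10 N.
- **Not seen after closing:** the tubes are hidden under the shut cover, so their final state rests on the checks made before closing.

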